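# Turn a tray of prism mounts over with a capping tray

## Robot

A 7-joint arm with a two-finger parallel gripper is mounted at the origin on the work surface. World frame = base frame: x ahead of the robot, y to its left, z up, the work surface at z = 0. Lengths are in m, angles in rad, forces in N, time in s.
With the tool pointing down it reaches from about 0.425 to 0.925 m from the base axis. Payload 6.8 kg.
Tool frame: the origin (TCP) lies between the finger pads; the fingertips stand 19 mm ahead of it and the grasp point (between the pads) is the TCP (manip.tip_reach is the distance from the TCP to the fingertips, in m); z points along the fingers, x is the direction in which the jaws open and shut, and the axes are right-handed (so a half turn about z gives the same grasp; the last joint's range is limited). The gripper opens to 88 mm and grips with 3 to 60 N. Pads are 20 mm wide; open, the fingers measure 115 mm over their backs; the gripper's body (75 mm by 178 mm) begins 61 mm behind the grasp point.
Start: joints at [1.088, 0.477, 0.022, 1.555, -0.011, 1.109, -0.083], TCP at [0.247, -0.628, 0.242] pointing down, gripper open.
Joint ranges: [-2.96, 2.96], [-0.34, 2.1], [-1.41, 1.46], [0.24, 2.44], [-1.37, 4.51], [0.17, 1.92], [-2.96, 2.96]. Speed limits (rad/s): [2.39, 2.39, 3.14, 3.14, 3.14, 3.14, 3.14].

## Interface

Orientations are given as a unit quaternion [x, y, z, w].
In Python, from rig import manip gives the robot as it stands. The module is installed in compiled form; this text tells all that it offers.
- The arm moves only by the tool play_rows, never from a script. Its argument "moves" is a list of rows, each a list of 7 numbers: the gripper's target within -1 to 1 (fully open at 1, half-way at 0, shut at -1), then the shift along the tool's x, y, z in mm, then the turn, a rotation vector about the tool's x, y, z in rad. In form: [[gripper, dx, dy, dz, rx, ry, rz], ...]. A call has 1 to 5 rows; each row shifts and turns the commanded pose from where the row before left it, along the tool's axes as they then stand; what a row does not reach is not made up. A row lasts 1/8 s, in which the tool goes at most 62.5 mm and 10.7 degrees, less where a joint would pass 70% of its speed; a pose out of reach is approached as far as the arm can. A call with a gripper value outside its range is refused whole. The fingers move at their own pace and stop on an object; "force" is the grip in N (left out, the last holds). Time passes only in rows, so rows that do not move let the fingers close. It gives the time, the measured TCP pose, the force and the opening at its end, in the units of the state.
- manip.sense(): the state, without advancing time (a new reading comes with each control period).
- manip.grab_frame(name): name is "scene" or "side" or "wrist"; returns (picture, depth): 400x640x3 uint8, red, green, blue; 400x640 float32, m along the optical axis (not along the pixel's ray), 0 where there is no reading.
- manip.get_calibration(name): a dict with "camera_matrix" (3x3 intrinsics, pixels), "rvec" (rotation vector, rad) and "tvec" (3), from world to camera coordinates, as OpenCV has them; the wrist camera has in their place "mount" (4x4, takes a point from camera to tool coordinates, whose origin is the TCP and whose axes are the tool frame's). Camera axes: x right, y down, z forward; pixel columns grow to the right and rows downward; lengths in m; the calibration is good to about 2 mm. A picture is of the moment at which its call begins: read the wrist's pose just before it. get_calibration takes no time and is no camera call.
- manip.hand_in(): hands the job in, once; it reports no verdict.
The state is a dict: "t": time; "q": joint angles; "dq": joint speeds; "tau": joint torques, N m; "tcp_pos": TCP position; "tool_rot": TCP orientation; "force": force on the tool from outside, world axes, zero at the start; "torque": the same for the moment, N m; "finger_gap": finger opening in m.
Only numpy, scipy, OpenCV 4.12 (cv2) and the standard library are available. Lean on these libraries where they do the work, as an engineer would, in place of code of your own. Each camera call takes 0.05 s, during which the arm holds its last target. There are 200 camera calls.

## Task

Turn the two prism mounts over both at once so that their flat backs look up: take only the top empty tray off the sloping rack, cap the loaded tray with it mouth to mouth, turn the closed pair upside down without toppling it or letting it come apart, and set it on the mat. Then lift the old tray off and lay it, mouth down as it is, square on the spare tray on the rack where the empty one lay, leaving the filled tray level on the mat with one mount lying flat in each pocket; do not handle the mounts themselves, and leave the spare tray and everything else on the bench where they are.

Things in the scene. Friction and masses are not known exactly. Their poses are not given: they have to be found in the camera images.
- parts_tray: Loaded tray: grey plastic, 44 (x) x 60 (y) x 21 high, walls 4, one 3 thick divider along x as high as the walls; two pockets 36 x 24.5 (end walls bevelled at the rim), 9.5 deep, floors 11.5 above the underside; about 100 g. Origin: centre of the underside; z points out of the mouth. Starts level, mouth up on the mat, a mount loose in each pocket, so capped the pair is 42 high.
- empty_tray: Empty tray, the cap and the mounts' new home: identical to the loaded tray in shape, size and frame. Starts mouth down on the spare tray on the sloping rack, so its z points down into the slope and its origin is the middle of its back, which looks up; its x runs along the slope.
- spare_tray: Third identical tray, empty, mouth down on the rack's board under the empty tray; it stays there. Its z points into the slope; a tray lying properly on it has its origin at x = y = 0, z = -21 mm in this frame.
- tray_rack: Fixed dark steel rack. Its board (76 wide, 66 long) slopes 25 degrees, falling towards the rack's -x (roughly towards the robot); a 50 wide, 4 thick lip at the low end, square to the board and 38 high, stops trays sliding off. Foot 90 x 90 x 5. Origin: middle of the underside, frame level, z up; the trays' width lies along its y.
- rack_seat (a point): Point on the board's upper face under the middle of the stacked trays, 45 above the bench.
- work_mat: Flat dark rubber mat, 180 x 180 x 3 thick, fixed to the bench; the loaded tray starts near its middle, its x roughly along the mat's y, and the filled tray must end on it. Origin: middle of the underside.
- mount0: Silver steel prism mount, a polished, slippery loose block 28 (x) x 21 (y) x 8.5 thick, about 30 g, plain flat back on one face and a 11 wide, 4 deep channel along x in the other. Origin: centre of the flat back; z points out of the channelled face. Starts channel up in a pocket of the loaded tray. It cannot roll over inside two trays closed mouth to mouth (19 mm of room).
- mount1: Silver steel prism mount, a polished, slippery loose block 28 (x) x 21 (y) x 8.5 thick, about 30 g, plain flat back on one face and a 11 wide, 4 deep channel along x in the other. Origin: centre of the flat back; z points out of the channelled face. Starts channel up in a pocket of the loaded tray. It cannot roll over inside two trays closed mouth to mouth (19 mm of room).
- monocular: Brass monocular standing on end, 40 diameter x 100 high, origin at the centre of its underside. Bystander.
- eyecup_a: Black rubber eyecup, ring 42 diameter x 18 high, origin under its centre. Bystander.
- eyecup_b: Second black rubber eyecup, ring 42 diameter x 18 high, origin under its centre. Bystander.
- target_lens: Milky white collimation target lens, 54 diameter x 10 high, origin under its centre. Bystander.
- screwdriver: Screwdriver lying on the bench, 160 long along its x. Bystander.
- jar: Amber jar with a dark cap, 56 diameter x 70 high, origin under its centre. Bystander.
There are look-alikes about, which are no part of the job. Leave any pink or purple look-alike of the empty_tray alone.

How it is judged:
By the outcome, as a careful person would: the job done as asked, in the order asked, and still so for the second after the job is handed in, with the robot touching nothing.
It also fails if it takes over 64 s, if anything falls off the work surface, if the arm or the gripper's body presses on something with over 40 N, if the wrist force passes 120 N, or if a joint passes its speed limit or range.

## Working session

There is one attempt and no reset: what is moved stays moved. The work goes in short steps, Python scripts to look and compute and a tool call to move; the robot and the scene stay as the last step left them, time stands still between calls to the robot, and variables do not carry over. Pictures are saved under pics/ and viewed, about 8 in all and at most 12, crops included, and the job is handed in when it is done.

Besides the shell and the picture viewer there is one more tool, called after "Call:" in YAML: its name, and indented under it one key for each argument. play_rows: Moves the arm, as the interface text tells. Its arguments: {"type":"object","properties":{"moves":{"type":"array"},"force":{"type":"number"}},"required":["moves"]}

```bash
mkdir -p pics
cat > h.py <<'E'
import numpy as np,cv2
from rig import manip
from scipy.spatial.transform import Rotation as R
def cam(n,s=None):
    c=manip.get_calibration(n);K=np.array(c["camera_matrix"])
    if n=="wrist":
        s=s or manip.sense();M=np.array(c["mount"]);T=np.eye(4);T[:3,:3]=R.from_quat(s["tool_rot"]).as_matrix();T[:3,3]=s["tcp_pos"]
        return K,T@M
    T=np.eye(4);T[:3,:3]=cv2.Rodrigues(np.array(c["rvec"],float))[0];T[:3,3]=np.ravel(c["tvec"]);return K,np.linalg.inv(T)
def ray(K,T,uv):
    uv=np.atleast_2d(uv).astype(float);d=np.c_[(uv-K[[0,1],2])/K[[0,1],[0,1]],np.ones(len(uv))]
    return T[:3,3],d@T[:3,:3].T
def onplane(K,T,uv,z):
    o,d=ray(K,T,uv);return o+d*((z-o[2])/d[:,2])[:,None]
def cloud(K,T,dep):
    v,u=np.mgrid[:400,:640];o,d=ray(K,T,np.c_[u.ravel(),v.ravel()]);P=o+d*dep.ravel()[:,None];P[dep.ravel()==0]=np.nan
    return P.reshape(400,640,3)
def snap(n):
    s=manip.sense();im,dp=manip.grab_frame(n);K,T=cam(n,s);return im,dp,K,T
E
python3 - <<'E'
from h import *
for n in("scene","side"):
    im,dp,K,T=snap(n);cv2.imwrite(f"pics/{n}.png",im[:,:,::-1]);np.savez(f"{n}.npz",im=im,dp=dp,K=K,T=T)
    print(n,T[:3,3].round(3),T[:3,2].round(2),(dp>0).mean())
a=cv2.imread("pics/scene.png");b=cv2.imread("pics/side.png")
print(manip.sense())
E
```

```text
scene [ 0.953 -0.184  0.719] [-0.48  0.3  -0.82] 0.995890625
side [ 0.335 -0.6    0.935] [ 0.2   0.6  -0.77] 0.99607421875
{'t': 0.1, 'q': array([ 1.08789033,  0.47768967,  0.02237689,  1.55634998, -0.01152776,
        1.10925555, -0.08309194]), 'dq': array([-0.00025419, -0.00115316, -0.00066231, -0.00157707,  0.0001723 ,
       -0.00030509,  0.00031336]), 'tau': array([ 4.77721987e-03, -5.84095073e+01,  1.54027585e+00, -2.73311859e+01,
       -5.41909214e-02,  1.31190152e-02,  5.80155051e-05]), 'tcp_pos': array([ 0.24690832, -0.62768219,  0.24079928]), 'tool_rot': array([ 8.26461583e-01, -5.62992569e-01, -6.78311527e-04, -3.99214095e-04]), 'force': array([0.36550605, 0.55467466, 0.16490181]), 'torque': array([-0.01098961,  0.00203163, -0.00354852]), 'finger_gap': 0.08805222332223725}
```

View pics/scene.png

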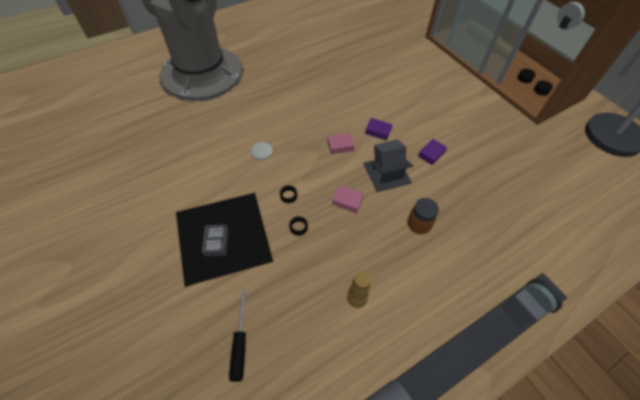

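View pics/side.png

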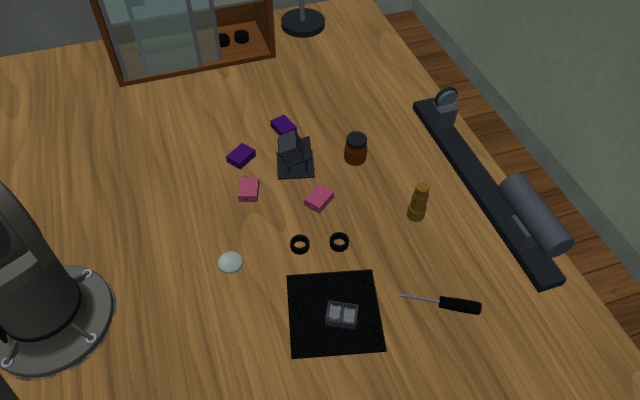

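Candidates for the empty tray: the grey tray on the rack (scene 390,152; side 288,142). Look-alikes are pink (scene 341,143 and 348,198) and purple (379,128 and 432,152). The loaded tray is the grey one on the mat at scene (215,240), side (341,315). The tray to take is the grey one on the rack.

```bash
cat > m1.py <<'E'
from h import *
out=[]
for n,(tr,rk) in {"scene":((180,200,260,275),(355,130,425,195)),"side":((310,290,375,340),(265,120,325,185))}.items():
    d=np.load(n+".npz");im=d["im"];P=cloud(d["K"],d["T"],d["dp"])
    # mat : dark, z small
    g=im.max(2);m=(g<45)&(abs(P[...,2])<.02)
    nn,l,st,_=cv2.connectedComponentsWithStats(m.astype(np.uint8));k=1+st[1:,4].argmax();Q=P[l==k]
    r=cv2.minAreaRect((Q[:,:2]*1000).astype(np.float32));print(n,"mat",r,np.median(Q[:,2]))
    x0,y0,x1,y1=tr;Q=P[y0:y1,x0:x1].reshape(-1,3);T=Q[(Q[:,2]>.017)&(Q[:,2]<.04)]
    print(" tray",len(T),cv2.minAreaRect((T[:,:2]*1000).astype(np.float32)),np.percentile(T[:,2],[5,50,95]).round(4))
    x0,y0,x1,y1=rk;Q=P[y0:y1,x0:x1].reshape(-1,3);C=im[y0:y1,x0:x1].reshape(-1,3)
    ok=Q[:,2]>.03;print(" rack hi",ok.sum(),Q[ok].min(0).round(3),Q[ok].max(0).round(3))
    f=(Q[:,2]<.012)&(C.max(1)<75)&(np.ptp(C.astype(int),axis=1)<20);print(" foot",f.sum(),cv2.minAreaRect((Q[f,:2]*1000).astype(np.float32)))
    # top plane: fit normals by ransac among z>.06
    H=Q[Q[:,2]>.055];best=None;rng=np.random.default_rng(0)
    for _ in range(500):
        a=H[rng.choice(len(H),3,False)];nv=np.cross(a[1]-a[0],a[2]-a[0]);L=np.linalg.norm(nv)
        if L<1e-6: continue
        nv/=L;nv*=np.sign(nv[2]+1e-9)
        if not .8<nv[2]<.97: continue
        e=abs((H-a[0])@nv)<.0015
        if best is None or e.sum()>best.sum(): best=e
    I=H[best];c=I.mean(0);nv=np.linalg.svd(I-c)[2][2];nv*=np.sign(nv[2]);print(" top",len(I),"of",len(H),c.round(4),nv.round(3),"slope",np.degrees(np.arccos(nv[2])).round(1),"az",np.degrees(np.arctan2(nv[1],nv[0])).round(1))
    az=np.array([nv[0],nv[1],0]);az/=np.linalg.norm(az);ey=np.cross(nv,az);ey/=np.linalg.norm(ey);ex=np.cross(ey,nv)
    uv=np.c_[(I-c)@ex,(I-c)@ey]*1000;r=cv2.minAreaRect(uv.astype(np.float32));print("  rect",r,"centre",(c+(ex*r[0][0]+ey*r[0][1])/1000).round(4))
for n in("scene","side"):
    im=cv2.imread(f"pics/{n}.png");b={"scene":(340,110,440,200),"side":(225,105,335,205)}[n];globals()[n]=cv2.resize(im[b[1]:b[3],b[0]:b[2]],(400,400),interpolation=cv2.INTER_CUBIC)
cv2.imwrite("pics/rack.png",np.hstack([scene,side]))
E
python3 m1.py
```

```text
scene mat ((531.26708984375, -158.49508666992188), (174.4824676513672, 177.34999084472656), 76.55657958984375) 0.002661631912562079
 tray 534 ((540.7432861328125, -176.56161499023438), (44.86561584472656, 61.6595573425293), 62.372501373291016) [0.0178 0.0217 0.0247]
 rack hi 1068 [0.533 0.2   0.03 ] [0.622 0.281 0.095]
 foot 462 ((551.0078735351562, 252.17779541015625), (154.9618377685547, 156.5480194091797), 30.343507766723633)
 top 233 of 876 [0.5597 0.2484 0.0834] [-0.412  0.102  0.906] slope 25.1 az 166.1
  rect ((0.4607715606689453, -0.4349498748779297), (46.347747802734375, 60.419891357421875), 0.4896988272666931) centre [0.5593 0.2489 0.0832]
side mat ((531.0635986328125, -158.5762481689453), (181.5241241455078, 179.04605102539062), 76.3712158203125) 0.002158985452856199
 tray 527 ((540.1522827148438, -175.68521118164062), (46.321346282958984, 59.85441589355469), 62.18830871582031) [0.0175 0.0213 0.0247]
 rack hi 942 [0.531 0.2   0.03 ] [0.621 0.285 0.094]
 foot 567 ((583.1446533203125, 277.1649169921875), (161.30516052246094, 88.65904235839844), 76.37200927734375)
 top 215 of 746 [0.5593 0.251  0.0825] [-0.413  0.129  0.901] slope 25.7 az 162.7
  rect ((1.116952896118164, 1.2823047637939453), (47.220184326171875, 63.57218551635742), 2.223839521408081) centre [0.558  0.2501 0.082 ]
```

View pics/rack.png

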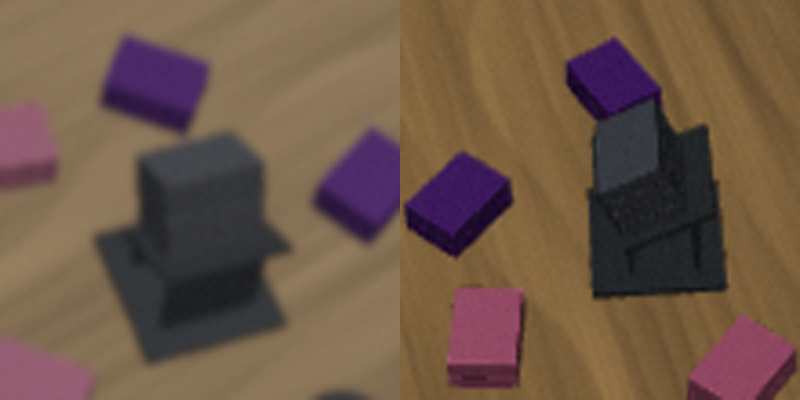

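The crop shows the two grey trays stacked on the rack's slope (scene ~390,152), with the purple and pink trays loose on the bench. The top face is 83 mm high and slopes 25 degrees, as it should be.

```bash
cat >> h.py <<'E'
def rot(z,x):
    z=np.array(z,float);z/=np.linalg.norm(z);x=np.array(x,float);x-=z*(x@z);x/=np.linalg.norm(x);return np.c_[x,np.cross(z,x),z]
def down(az): a=np.radians(az);return rot([0,0,-1],[np.cos(a),np.sin(a),0])
def rows(p,Rm,g,n,p0=None,R0=None):
    s=manip.sense();p0=np.array(s["tcp_pos"]) if p0 is None else p0;R0=R.from_quat(s["tool_rot"]).as_matrix() if R0 is None else R0
    rv=np.round(R.from_matrix(R0.T@Rm).as_rotvec()/n,3);c=p0.copy();M=R0.copy();o=[]
    for i in range(n):
        d=np.round(M.T@((p-c)/(n-i))*1000,1);o.append([g,*d.tolist(),*rv.tolist()]);c=c+M@d/1000;M=M@R.from_rotvec(rv).as_matrix()
    print("step mm %.1f deg %.2f"%(np.linalg.norm(p-p0)*1000/n,np.degrees(np.linalg.norm(rv))))
    for i in range(0,n,5): print("["+", ".join("[%g, %g, %g, %g, %g, %g, %g]"%tuple(r) for r in o[i:i+5])+"]")
    return c,M
E
python3 -c "
from h import *
rows(np.array([.54,-.176,.26]),down(-27.7),1,10)"
```

```text
step mm 53.9 deg 4.07
[[1, -31.3, -43.8, -1.9, -0, 0, -0.071], [1, -28.1, -45.9, -1.9, -0, 0, -0.071], [1, -24.8, -47.8, -1.9, -0, 0, -0.071], [1, -21.3, -49.4, -1.9, -0, 0, -0.071], [1, -17.8, -50.8, -1.9, -0, 0, -0.071]]
[[1, -14.1, -52, -1.9, -0, 0, -0.071], [1, -10.4, -52.8, -1.8, -0, 0, -0.071], [1, -6.6, -53.5, -1.9, -0, 0, -0.071], [1, -2.9, -53.8, -1.8, -0, 0, -0.071], [1, 1, -53.8, -1.9, -0, 0, -0.071]]
```

Call:
play_rows:
  moves:
    - [1,-31.3,-43.8,-1.9,0,0,-0.071]
    - [1,-28.1,-45.9,-1.9,0,0,-0.071]
    - [1,-24.8,-47.8,-1.9,0,0,-0.071]
    - [1,-21.3,-49.4,-1.9,0,0,-0.071]
    - [1,-17.8,-50.8,-1.9,0,0,-0.071]

```text
t: 0.72
tcp_pos: [0.3942, -0.4007, 0.251]
tool_rot: [0.913, -0.407, -0.0, -0.0]
force: [0.8, -0.0, -0.1]
finger_gap: 0.0876
```

Call:
play_rows:
  moves:
    - [1,-14.1,-52,-1.9,0,0,-0.071]
    - [1,-10.4,-52.8,-1.8,0,0,-0.071]
    - [1,-6.6,-53.5,-1.9,0,0,-0.071]
    - [1,-2.9,-53.8,-1.8,0,0,-0.071]
    - [1,1,-53.8,-1.9,0,0,-0.071]

```text
t: 1.35
tcp_pos: [0.5406, -0.175, 0.2603]
tool_rot: [0.971, -0.24, -0.0, 0.0]
force: [0.6, -0.8, -0.8]
finger_gap: 0.0875
```

Call:
play_rows:
  moves:
    - [1,0,0,0,0,0,0]
    - [1,0,0,0,0,0,0]

```text
t: 1.6
tcp_pos: [0.5396, -0.1771, 0.26]
tool_rot: [0.971, -0.241, -0.001, 0.0]
force: [-0.8, -1.1, -0.0]
finger_gap: 0.0878
```

```bash
cat > m2.py <<'E'
from h import *
im,dp,K,T=snap("wrist");np.savez("w1.npz",im=im,dp=dp,K=K,T=T);cv2.imwrite("pics/w1.png",im[:,:,::-1])
print("cam",T[:3,3].round(3),T[:3,2].round(2))
P=cloud(K,T,dp);s=manip.sense();print(s["q"].round(3),s["tcp_pos"])
ok=(P[...,2]>.0195)&(P[...,2]<.03)&(np.hypot(P[...,0]-.54,P[...,1]+.176)<.05)
Q=P[ok];print(len(Q),np.percentile(Q[:,2],[5,50,95]).round(4));print(cv2.minAreaRect((Q[:,:2]*1000).astype(np.float32)))
E
python3 m2.py
```

```text
cam [ 0.573 -0.114  0.403] [-0.12 -0.23 -0.97]
[ 0.478  0.306 -0.332  1.777  0.113  1.078 -0.382] [ 0.53928109 -0.177927    0.26002246]
1015 [0.0198 0.0233 0.025 ]
((539.9517822265625, -175.81399536132812), (43.2432975769043, 59.70622634887695), 62.20814895629883)
```

```bash
python3 -c "
from h import *
n=np.array([-.4226*.966,.4226*.259,.9063]);c=np.array([.5588,.2495,.083])
rows(c+n*.15,rot(-n,[.259,.966,0]),1,15)"
```

```text
step mm 29.8 deg 7.03
[[1, -16.3, -24.8, 2.7, -0.021, 0.026, -0.118], [1, -13.4, -26.6, 1.8, -0.021, 0.026, -0.118], [1, -10.2, -28.1, 0.9, -0.021, 0.026, -0.118], [1, -6.8, -29.1, 0.1, -0.021, 0.026, -0.118], [1, -3.3, -29.6, -0.7, -0.021, 0.026, -0.118]]
[[1, 0.2, -29.8, -1.3, -0.021, 0.026, -0.118], [1, 3.8, -29.5, -1.9, -0.021, 0.026, -0.118], [1, 7.3, -28.9, -2.4, -0.021, 0.026, -0.118], [1, 10.7, -27.7, -2.7, -0.021, 0.026, -0.118], [1, 13.9, -26.2, -3, -0.021, 0.026, -0.118]]
[[1, 17, -24.3, -3.1, -0.021, 0.026, -0.118], [1, 19.8, -22.1, -3.1, -0.021, 0.026, -0.118], [1, 22.4, -19.6, -3, -0.021, 0.026, -0.118], [1, 24.6, -16.7, -2.7, -0.021, 0.026, -0.118], [1, 26.5, -13.6, -2.4, -0.021, 0.026, -0.118]]
```

Call:
play_rows:
  moves:
    - [1,-16.3,-24.8,2.7,-0.021,0.026,-0.118]
    - [1,-13.4,-26.6,1.8,-0.021,0.026,-0.118]
    - [1,-10.2,-28.1,0.9,-0.021,0.026,-0.118]
    - [1,-6.8,-29.1,0.1,-0.021,0.026,-0.118]
    - [1,-3.3,-29.6,-0.7,-0.021,0.026,-0.118]

```text
t: 2.28
tcp_pos: [0.5254, -0.0297, 0.2468]
tool_rot: [0.995, 0.053, 0.05, 0.066]
force: [0.1, 0.3, 0.9]
finger_gap: 0.0882
```

Call:
play_rows:
  moves:
    - [1,0.2,-29.8,-1.3,-0.021,0.026,-0.118]
    - [1,3.8,-29.5,-1.9,-0.021,0.026,-0.118]
    - [1,7.3,-28.9,-2.4,-0.021,0.026,-0.118]
    - [1,10.7,-27.7,-2.7,-0.021,0.026,-0.118]
    - [1,13.9,-26.2,-3,-0.021,0.026,-0.118]

```text
t: 2.9
tcp_pos: [0.5118, 0.1181, 0.2333]
tool_rot: [0.927, 0.341, 0.095, 0.126]
force: [0.3, 0.4, -0.0]
finger_gap: 0.0878
```

Call:
play_rows:
  moves:
    - [1,17,-24.3,-3.1,-0.021,0.026,-0.118]
    - [1,19.8,-22.1,-3.1,-0.021,0.026,-0.118]
    - [1,22.4,-19.6,-3,-0.021,0.026,-0.118]
    - [1,24.6,-16.7,-2.7,-0.021,0.026,-0.118]
    - [1,26.5,-13.6,-2.4,-0.021,0.026,-0.118]

```text
t: 3.52
tcp_pos: [0.4983, 0.2661, 0.2195]
tool_rot: [0.772, 0.597, 0.131, 0.174]
force: [0.1, 1.1, -0.4]
finger_gap: 0.088
```

Call:
play_rows:
  moves:
    - [1,0,0,0,0,0,0]
    - [1,0,0,0,0,0,0]
    - [1,0,0,0,0,0,0]

```text
t: 3.9
tcp_pos: [0.4983, 0.2654, 0.2197]
tool_rot: [0.773, 0.596, 0.131, 0.173]
force: [-0.6, -0.6, 0.1]
finger_gap: 0.0874
```

```bash
cat > m3.py <<'E'
from h import *
im,dp,K,T=snap("wrist");np.savez("w2.npz",im=im,dp=dp,K=K,T=T);cv2.imwrite("pics/w2.png",im[:,:,::-1])
s=manip.sense();print(s["q"].round(3),s["tcp_pos"].round(4),R.from_quat(s["tool_rot"]).as_matrix().round(3).tolist())
P=cloud(K,T,dp).reshape(-1,3);n0=np.array([-.4226*.966,.4226*.259,.9063]);c=np.array([.5588,.2495,.083])
Q=P[(abs((P-c)@n0)<.008)&(np.linalg.norm(P-c,axis=1)<.05)]
for _ in range(4):
    cc=np.median(Q,0);nv=np.linalg.svd(Q-Q.mean(0),full_matrices=False)[2][2];nv*=np.sign(nv[2]);Q=Q[abs((Q-Q.mean(0))@nv)<.002]
print(len(Q),nv.round(4),"slope",np.degrees(np.arccos(nv[2])).round(2),"az",np.degrees(np.arctan2(nv[1],nv[0])).round(2))
az=np.array([nv[0],nv[1],0]);az/=np.linalg.norm(az);ey=np.cross(az,nv);ey/=np.linalg.norm(ey);ex=np.cross(ey,nv)
uv=np.c_[(Q-c)@ex,(Q-c)@ey]*1000;r=cv2.minAreaRect(uv.astype(np.float32));print(r,"centre",(c+(ex*r[0][0]+ey*r[0][1])/1000+nv*((Q.mean(0)-c)@nv)).round(4),ex.round(3),ey.round(3))
E
python3 m3.py
```

```text
[-0.166  0.3   -0.754  2.032  0.825  0.877 -0.108] [0.4982 0.2658 0.2197] [[0.256, 0.876, 0.409], [0.967, -0.23, -0.112], [-0.004, 0.424, -0.906]]
2502 [-0.416   0.1044  0.9034] slope 25.4 az 165.91
((-2.7320919036865234, 0.5876007080078125), (47.793704986572266, 59.35118103027344), 0.5492022037506104) centre [0.5562 0.2507 0.0825] [ 0.876 -0.22   0.429] [0.243 0.97  0.   ]
```

View pics/w2.png

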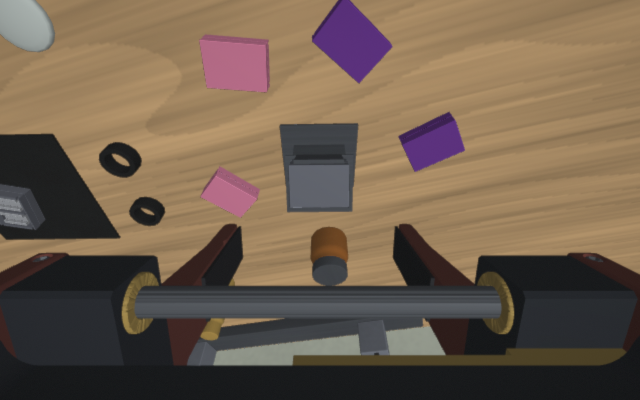

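The wrist view is centred on the grey stack (tray back at 320,186; lip edge at 320,160), with the pink and purple trays well clear. Descending square to the slope so that only the top tray is gripped.

```bash
python3 -c "
from h import *
a=np.radians(165.5);s,k=np.sin(np.radians(25)),np.cos(np.radians(25));n=np.array([s*np.cos(a),s*np.sin(a),k]);c=np.array([.5581,.2505,.0828])
rows(c+n*.003,rot(-n,[-np.sin(a),np.cos(a),0][::1] if -np.sin(a)>0 else [np.sin(a),-np.cos(a),0]),1,5)"
```

```text
step mm 29.4 deg 0.08
[[1, 0.2, -0.4, 29.4, 0, 0.001, -0.001], [1, 0.2, -0.4, 29.5, 0, 0.001, -0.001], [1, 0.2, -0.4, 29.4, 0, 0.001, -0.001], [1, 0.1, -0.4, 29.5, 0, 0.001, -0.001], [1, 0.2, -0.4, 29.4, 0, 0.001, -0.001]]
```

Call:
play_rows:
  moves:
    - [1,0.2,-0.4,35,0,0.001,-0.001]
    - [1,0.2,-0.4,35,0,0.001,-0.001]
    - [1,0.2,-0.4,35,0,0.001,-0.001]
    - [1,0.1,-0.4,27,0,0.001,-0.001]
    - [1,0.2,-0.4,15.2,0,0.001,-0.001]

```text
t: 4.58
tcp_pos: [0.5566, 0.2512, 0.0841]
tool_rot: [0.771, 0.599, 0.132, 0.172]
force: [-0.1, 0.6, -0.3]
finger_gap: 0.0873
```

Call:
play_rows:
  moves:
    - [1,0,0,0,0,0,0]
    - [1,0,0,0,0,0,0]

```text
t: 4.82
tcp_pos: [0.5563, 0.2531, 0.0864]
tool_rot: [0.77, 0.599, 0.133, 0.172]
force: [-0.3, 0.0, -0.6]
finger_gap: 0.0878
```

```bash
python3 -c "
from h import *
s=manip.sense();a=np.radians(165.5);q,k=np.sin(np.radians(25)),np.cos(np.radians(25));n=np.array([q*np.cos(a),q*np.sin(a),k]);c=np.array([.5581,.2505,.0828])
d=s['tcp_pos']-c;M=R.from_quat(s['tool_rot']).as_matrix();print(d@n,M.T@d*1000,M.round(3).tolist(),s['force'])
im,dp,K,T=snap('side');P=cloud(K,T,dp);cv2.imwrite('pics/s2.png',cv2.resize(im[90:200,230:350,::-1],(720,660)))"
```

```text
0.004270626260257951 [ 2.08557848 -0.60500062 -4.26885879] [[0.246, 0.878, 0.411], [0.969, -0.223, -0.105], [-0.001, 0.424, -0.906]] [-0.26999282  0.02588991 -0.57178755]
```

Call:
play_rows:
  moves:
    - [1,-1.5,0,1,0,0,0]
    - [1,0,0,0,0,0,0]

```text
t: 5.12
tcp_pos: [0.5563, 0.2509, 0.085]
tool_rot: [0.771, 0.599, 0.133, 0.172]
force: [0.0, 0.7, -0.4]
finger_gap: 0.0879
```

```bash
python3 -c "
from h import *
s=manip.sense();a=np.radians(165.5);q,k=np.sin(np.radians(25)),np.cos(np.radians(25));n=np.array([q*np.cos(a),q*np.sin(a),k]);c=np.array([.5581,.2505,.0828])
im,dp,K,T=snap('wrist');cv2.imwrite('pics/w3.png',im[:,:,::-1])
for _ in range(2):
  d=s['tcp_pos']-c;M=R.from_quat(s['tool_rot']).as_matrix();print(d@n,M.T@d*1000);s=manip.sense()"
```

```text
0.002770239651712589 [-0.00523702 -0.72544333 -2.77118779]
0.002693040883251932 [ 0.03651114 -0.76624105 -2.69393938]
```

View pics/w3.png

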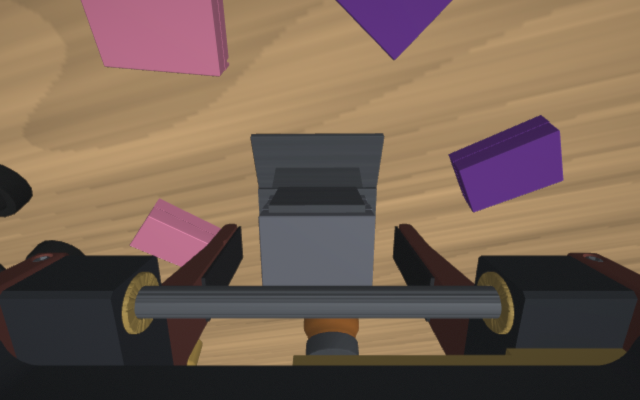

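The open fingers (inner edges at 240 and 395) straddle the tray evenly (259 to 374). Closing, then lifting off along the slope normal.

Call:
play_rows:
  moves:
    - [-1,0,0,0,0,0,0]
    - [-1,0,0,0,0,0,0]
    - [-1,0,0,0,0,0,0]
    - [-1,0,0,0,0,0,0]
  force: 20

```text
t: 5.68
tcp_pos: [0.5562, 0.2511, 0.0845]
tool_rot: [0.77, 0.599, 0.132, 0.172]
force: [-1.0, 0.5, 0.5]
finger_gap: 0.06
```

Call:
play_rows:
  moves:
    - [-1,0,0,-3,0,0,0]
    - [-1,0,0,-6,0,0,0]
    - [-1,0,0,-15,0,0,0]
    - [-1,0,0,-40,0,0,0]
    - [-1,0,0,-50,0,0,0]

```text
t: 6.3
tcp_pos: [0.5084, 0.263, 0.1889]
tool_rot: [0.771, 0.6, 0.132, 0.171]
force: [1.5, 1.1, -0.4]
finger_gap: 0.0602
```

```bash
cat > m4.py <<'E'
from h import *
im,dp,K,T=snap("wrist");np.savez("w4.npz",im=im,dp=dp,K=K,T=T);cv2.imwrite("pics/w4.png",im[:,:,::-1])
im,dp,K,T=snap("side");np.savez("s4.npz",im=im,dp=dp,K=K,T=T)
im2=im[80:200,230:350];cv2.imwrite('pics/s4.png',cv2.resize(im2[:,:,::-1],(480,480),interpolation=cv2.INTER_CUBIC))
# held tray back in tool frame from wrist depth
d=np.load("w4.npz");P=cloud(d["K"],d["T"],d["dp"]);s=manip.sense();M=R.from_quat(s["tool_rot"]).as_matrix()
L=((P-s["tcp_pos"])@M)*1000
m=(abs(L[...,2]-2.7)<5)&(abs(L[...,0])<29)&(abs(L[...,1])<40)
Q=L[m];print(m.sum(),Q.min(0).round(1),Q.max(0).round(1),np.median(Q,0).round(1));ys=[Q[abs(Q[:,0]-x)<3] for x in(-20,0,20)];print([(y[:,1].min().round(1),y[:,1].max().round(1)) for y in ys if len(y)])
print(s["finger_gap"])
E
python3 m4.py
```

```text
7574 [-29.  -23.2  -2.3] [29.  17.   7.7] [-0.5 -4.4  5.9]
[(np.float64(-22.9), np.float64(17.0)), (np.float64(-23.0), np.float64(16.7)), (np.float64(-23.1), np.float64(16.6))]
0.059724716064037335
```

View pics/w4.png

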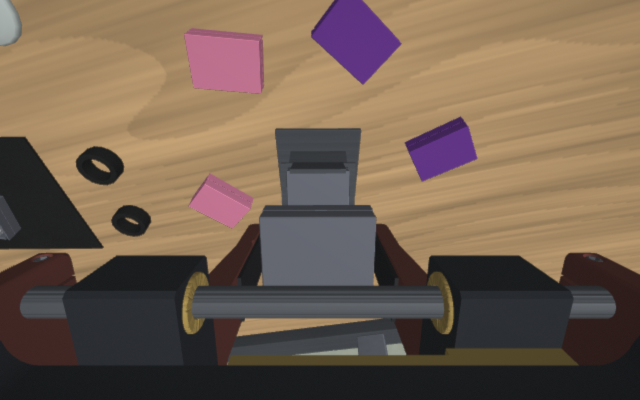

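The top tray is held (260-375, 207-285) and the spare stays on the rack at (318,188). Next, a precise offset of the held tray in the tool frame.

```bash
python3 -c "
from h import *
d=np.load('w4.npz');P=cloud(d['K'],d['T'],d['dp']);s=manip.sense();M=R.from_quat(s['tool_rot']).as_matrix()
L=((P-s['tcp_pos'])@M)*1000
for u in (290,318,345): print(u,[tuple(L[v,u].round(1)) for v in range(200,288,3)][:28:1] if u==318 else [tuple(L[v,u].round(1)) for v in (208,213,218,223)])
for v in (225,260): print([tuple(L[v,u].round(1)) for u in (258,260,262,264,270,366,370,373,375,377)])
w=np.load('w1.npz')
# spare now
P=cloud(d['K'],d['T'],d['dp']).reshape(-1,3);a=np.radians(165.5);q,k=np.sin(np.radians(25)),np.cos(np.radians(25));n=np.array([q*np.cos(a),q*np.sin(a),k]);c=np.array([.5581,.2505,.0828])-n*.021
ex=np.array([-k*np.cos(a),-k*np.sin(a),q]);ey=np.array([np.sin(a),-np.cos(a),0])
D=(P-c)@np.c_[ex,ey,n]*1000;Q=D[(abs(D[:,2])<4)&(abs(D[:,0])<40)&(abs(D[:,1])<40)];print(len(Q),cv2.minAreaRect(Q[:,:2].astype(np.float32)),np.median(Q[:,2]))
"
```

```text
290 [(np.float64(-18.8), np.float64(-22.6), np.float64(20.9)), (np.float64(-17.9), np.float64(-22.4), np.float64(12.2)), (np.float64(-17.4), np.float64(-21.6), np.float64(6.7)), (np.float64(-17.5), np.float64(-18.8), np.float64(6.8))]
318 [(np.float64(-4.0), np.float64(6.4), np.float64(143.0)), (np.float64(-4.0), np.float64(9.1), np.float64(141.9)), (np.float64(-3.2), np.float64(-22.6), np.float64(24.9)), (np.float64(-3.2), np.float64(-22.9), np.float64(18.0)), (np.float64(-3.2), np.float64(-22.9), np.float64(12.8)), (np.float64(-3.1), np.float64(-23.1), np.float64(7.0)), (np.float64(-3.1), np.float64(-21.9), np.float64(5.8)), (np.float64(-3.1), np.float64(-20.4), np.float64(5.6)), (np.float64(-3.1), np.float64(-18.6), np.float64(5.9)), (np.float64(-3.1), np.float64(-17.0), np.float64(6.1)), (np.float64(-3.1), np.float64(-15.6), np.float64(5.5)), (np.float64(-3.1), np.float64(-14.0), np.float64(5.4)), (np.float64(-3.1), np.float64(-12.3), np.float64(5.4)), (np.float64(-3.1), np.float64(-10.6), np.float64(5.6)), (np.float64(-3.1), np.float64(-8.8), np.float64(5.9)), (np.float64(-3.1),
[... 1470 characters left out ...]
 np.float64(21.1))]
[(np.float64(-33.3), np.float64(-1.7), np.float64(-0.6)), (np.float64(-33.2), np.float64(0.5), np.float64(3.8)), (np.float64(-32.5), np.float64(1.2), np.float64(5.1)), (np.float64(-31.6), np.float64(1.6), np.float64(6.0)), (np.float64(-28.4), np.float64(1.6), np.float64(6.1)), (np.float64(22.0), np.float64(1.0), np.float64(5.2)), (np.float64(24.0), np.float64(0.7), np.float64(4.7)), (np.float64(26.0), np.float64(1.8), np.float64(7.0)), (np.float64(26.4), np.float64(0.1), np.float64(3.6)), (np.float64(26.6), np.float64(-1.9), np.float64(-0.5))]
2044 ((-7.572216033935547, 0.016153335571289062), (38.34614181518555, 60.097633361816406), 0.19233934581279755) 0.5506097203701987
```

```bash
cat > m5.py <<'E'
from h import *
im,dp,K,T=snap("wrist");s=manip.sense();M=R.from_quat(s["tool_rot"]).as_matrix();P=cloud(K,T,dp)
L=((P-s['tcp_pos'])@M)*1000
print("x edges",[(L[240,u,0].round(1),L[240,u,2].round(1)) for u in (257,259,261,263,373,375,377,379)])
print("low face y",np.median(L[206:213,290:345,1]).round(2),"back z",np.median(L[225:280,290:345,2]).round(2))
E
python3 m5.py; python3 -c "
from h import *
rows(np.array([.48,.2,.22]),down(62),-1,5)"
```

```text
x edges [(np.float64(-28.5), np.float64(-4.0)), (np.float64(-27.9), np.float64(-2.2)), (np.float64(-27.1), np.float64(-0.7)), (np.float64(-26.2), np.float64(-0.1)), (np.float64(30.8), np.float64(-0.3)), (np.float64(32.1), np.float64(1.0)), (np.float64(32.0), np.float64(-4.3)), (np.float64(33.0), np.float64(-4.7))]
low face y nan back z nan
step mm 15.4 deg 5.78
[[-1, -14, 0.2, -6.3, 0.088, -0.011, 0.048], [-1, -14.1, 0.3, -6.2, 0.088, -0.011, 0.048], [-1, -14.1, 0.4, -6.1, 0.088, -0.011, 0.048], [-1, -14.2, 0.6, -6, 0.088, -0.011, 0.048], [-1, -14.2, 0.7, -5.8, 0.088, -0.011, 0.048]]
```

```bash
python3 -c "
from h import *
for i in range(8):
    im,dp,K,T=snap('wrist');s=manip.sense();M=R.from_quat(s['tool_rot']).as_matrix();P=cloud(K,T,dp);L=((P-T[:3,3]+0-(s['tcp_pos']-T[:3,3]))@M)*1000
    print(s['t'],(s['tcp_pos']*1000).round(2),np.nanmedian(L[225:280,290:345],axis=(0,1)).round(1),np.nanmedian(L[206:213,290:345,1]).round(1))"
```

```text
6.5 [509.56 263.48 189.33] [ 1.6 -0.9 -0. ] -20.5
6.55 [509.5  262.63 188.04] [ 1.1 -1.   0.5] -20.5
6.6 [509.47 262.2  187.24] [ 0.6 -1.2  1. ] -20.7
6.65 [509.39 262.08 186.77] [ 0.3 -1.2  1.4] -20.7
6.7 [509.38 262.17 186.58] [ 0.1 -1.3  1.6] -20.8
6.75 [509.35 262.3  186.55] [ 0.1 -1.3  1.8] -20.9
6.8 [509.4  262.48 186.67] [ 0.  -1.5  1.9] -21.0
6.85 [509.41 262.66 186.81] [ 0.  -1.4  1.9] -21.0
```

```bash
python3 -c "
from h import *
M=down(-27.8);p=np.array([.540,-.176,.13])-M@[0,.0009,0]
rows(p,M,-1,15)"
```

```text
step mm 29.5 deg 7.03
[[-1, -27.8, 6.7, 7.4, 0.021, -0.026, 0.118], [-1, -26.6, 10.1, 7.9, 0.021, -0.026, 0.118], [-1, -25, 13.3, 8.3, 0.021, -0.026, 0.118], [-1, -23, 16.3, 8.7, 0.021, -0.026, 0.118], [-1, -20.7, 19.1, 8.9, 0.021, -0.026, 0.118]]
[[-1, -18.1, 21.6, 8.9, 0.021, -0.026, 0.118], [-1, -15.1, 23.7, 8.9, 0.021, -0.026, 0.118], [-1, -12, 25.5, 8.7, 0.021, -0.026, 0.118], [-1, -8.7, 26.9, 8.4, 0.021, -0.026, 0.118], [-1, -5.3, 27.9, 8.1, 0.021, -0.026, 0.118]]
[[-1, -1.7, 28.5, 7.5, 0.021, -0.026, 0.118], [-1, 1.8, 28.6, 7, 0.021, -0.026, 0.118], [-1, 5.4, 28.3, 6.3, 0.021, -0.026, 0.118], [-1, 8.8, 27.6, 5.5, 0.021, -0.026, 0.118], [-1, 12.2, 26.4, 4.6, 0.021, -0.026, 0.118]]
```

Call:
play_rows:
  moves:
    - [-1,-27.8,6.7,7.4,0.021,-0.026,0.118]
    - [-1,-26.6,10.1,7.9,0.021,-0.026,0.118]
    - [-1,-25,13.3,8.3,0.021,-0.026,0.118]
    - [-1,-23,16.3,8.7,0.021,-0.026,0.118]
    - [-1,-20.7,19.1,8.9,0.021,-0.026,0.118]

```text
t: 7.48
tcp_pos: [0.5199, 0.1161, 0.1682]
tool_rot: [0.927, 0.342, 0.095, 0.123]
force: [0.5, -0.7, -1.9]
finger_gap: 0.0597
```

Call:
play_rows:
  moves:
    - [-1,-18.1,21.6,8.9,0.021,-0.026,0.118]
    - [-1,-15.1,23.7,8.9,0.021,-0.026,0.118]
    - [-1,-12,25.5,8.7,0.021,-0.026,0.118]
    - [-1,-8.7,26.9,8.4,0.021,-0.026,0.118]
    - [-1,-5.3,27.9,8.1,0.021,-0.026,0.118]

```text
t: 8.1
tcp_pos: [0.5303, -0.0298, 0.1492]
tool_rot: [0.995, 0.054, 0.05, 0.064]
force: [0.0, 0.6, -0.9]
finger_gap: 0.0599
```

Call:
play_rows:
  moves:
    - [-1,-1.7,28.5,7.5,0.021,-0.026,0.118]
    - [-1,1.8,28.6,7,0.021,-0.026,0.118]
    - [-1,5.4,28.3,6.3,0.021,-0.026,0.118]
    - [-1,8.8,27.6,5.5,0.021,-0.026,0.118]
    - [-1,12.2,26.4,4.6,0.021,-0.026,0.118]

```text
t: 8.72
tcp_pos: [0.5407, -0.1757, 0.13]
tool_rot: [0.971, -0.239, -0.001, -0.002]
force: [1.0, 0.3, -1.5]
finger_gap: 0.0602
```

Call:
play_rows:
  moves:
    - [-1,0,0,0,0,0,0]
    - [-1,0,0,0,0,0,0]
    - [-1,0,0,0,0,0,0]
    - [-1,0,0,0,0,0,0]
    - [-1,0,0,0,0,0,0]

```text
t: 9.35
tcp_pos: [0.5409, -0.1741, 0.1308]
tool_rot: [0.972, -0.237, 0.0, -0.001]
force: [-0.6, -0.2, -0.8]
finger_gap: 0.0598
```

```bash
python3 -c "
from h import *
M=down(-27.8);p=np.array([.540,-.176,.065])-M@[0,.0009,0]
rows(p,M,-1,3);s=manip.sense();print(s['q'].round(2),s['tcp_pos'],s['force'])"
```

```text
step mm 21.9 deg 0.13
[[-1, 0, 0.4, 21.9, -0.001, 0, 0.002], [-1, 0, 0.4, 22, -0.001, 0, 0.002], [-1, 0.1, 0.5, 21.9, -0.001, 0, 0.002]]
[ 0.49  0.46 -0.37  1.89  0.22  0.83 -0.47] [ 0.54090145 -0.17414539  0.13082391] [-0.59571717 -0.16642353 -0.83676853]
```

Call:
play_rows:
  moves:
    - [-1,0,0.4,22,-0.001,0,0.002]
    - [-1,0,0.4,22,-0.001,0,0.002]
    - [-1,0,0.5,17,-0.001,0,0.002]
    - [-1,0,0,5,0,0,0]
    - [-1,0,0,0,0,0,0]

```text
t: 9.98
tcp_pos: [0.5404, -0.1757, 0.0647]
tool_rot: [0.971, -0.24, -0.0, 0.0]
force: [-0.2, 0.1, -0.4]
finger_gap: 0.0599
```

Call:
play_rows:
  moves:
    - [-1,0,0,0,0,0,0]
    - [-1,0,0,0,0,0,0]

```text
t: 10.22
tcp_pos: [0.5407, -0.1759, 0.0653]
tool_rot: [0.971, -0.24, 0.0, 0.0]
force: [-0.5, 0.2, -1.0]
finger_gap: 0.06
```

```bash
cat > m6.py <<'E'
from h import *
im,dp,K,T=snap("wrist");s=manip.sense();M=R.from_quat(s["tool_rot"]).as_matrix();P=cloud(K,T,dp);L=((P-s['tcp_pos'])@M)*1000
cv2.imwrite("pics/w6.png",im[150:330,170:470,::-1].repeat(2,0).repeat(2,1))
print(s['tcp_pos'].round(4),"yaw",np.degrees(np.arctan2(M[1,0],M[0,0])).round(2),M[:,2].round(4))
for u in (285,318,350): print(u,[tuple(float(a) for a in L[v,u].round(1)) for v in range(180,224,3)])
E
python3 m6.py
```

```text
[ 0.5406 -0.1759  0.0653] yaw -27.82 [ 2.e-04 -7.e-04 -1.e+00]
285 [(-22.1, -27.8, 61.8), (-22.3, -25.4, 63.0), (-22.3, -23.4, 62.3), (-22.1, -21.7, 60.3), (-21.2, -21.7, 51.7), (-20.5, -21.6, 44.6), (-20.2, -20.4, 41.5), (-21.2, -16.0, 49.9), (-21.2, -14.0, 49.7), (-17.9, -21.4, 19.0), (-17.2, -21.6, 12.6), (-16.8, -21.4, 8.1), (-16.2, -21.6, 2.7), (-16.1, -20.3, 1.8), (-16.1, -18.8, 1.4)]
318 [(0.8, -27.5, 63.1), (0.8, -25.5, 62.5), (0.8, -23.4, 62.4), (0.8, -21.9, 59.7), (0.7, -21.6, 52.5), (0.7, -21.5, 45.0), (0.7, -20.6, 40.8), (0.8, -15.7, 51.2), (0.8, -13.6, 51.1), (0.7, -21.3, 19.1), (0.7, -21.5, 12.9), (0.6, -21.7, 7.1), (0.6, -22.0, 1.4), (0.6, -20.5, 1.1), (0.6, -18.6, 1.9)]
350 [(22.9, -27.9, 61.5), (23.1, -25.5, 62.8), (23.0, -23.7, 61.2), (22.8, -22.1, 59.0), (22.1, -21.8, 51.6), (21.4, -21.4, 45.4), (21.0, -20.6, 40.8), (22.1, -15.9, 50.6), (22.1, -13.9, 50.1), (18.5, -21.9, 17.4), (18.1, -21.4, 13.4), (17.4, -21.7, 7.2), (16.9, -21.8, 2.1), (16.8, -20.6, 0.8), (16.9, -18.9, 1.1)]
```

View pics/w6.png

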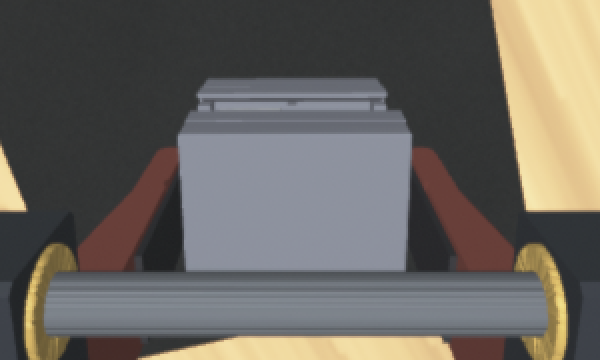

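The held tray's side face (182-411) lies square above the loaded tray (198-387), flush in tool y (-21.6 against -21.7 mm). The x alignment still needs a check.

```bash
python3 -c "
from h import *
im,dp,K,T=snap('wrist');s=manip.sense();M=R.from_quat(s['tool_rot']).as_matrix();P=cloud(K,T,dp);L=((P-s['tcp_pos'])@M)*1000
for lo,hi,v0,v1 in((44,57,185,200),(4,17,203,216)):
    r=L[v0:v1,230:400];m=(r[...,2]>lo)&(r[...,2]<hi)&(abs(r[...,1]+21.6)<1.2);q=r[m][:,0];print(q.min(),q.max(),(q.min()+q.max())/2)
    q=r[m];a=[ (np.ptp(q[abs(q[:,0]-x)<4][:,1]),np.median(q[abs(q[:,0]-x)<5][:,1])) for x in(-22,22)];print(a)
"
```

```text
-30.591679767614924 29.074516928688038 -0.758581419463443
[(np.float64(0.861874048324843), np.float64(-21.564543046592103)), (np.float64(0.7386961848410145), np.float64(-21.815083871006248))]
-29.521784211405716 30.37956809949689 0.4288919440455867
[(np.float64(0.9093820189534121), np.float64(-21.4234356224442)), (np.float64(0.982088684510277), np.float64(-21.64113619835986))]
```

Call:
play_rows:
  moves:
    - [-1,-1.2,0,6,0,0,0]
    - [-1,0,0,6,0,0,0]
    - [-1,0,0,3,0,0,0]
    - [-1,0,0,1,0,0,0]
    - [-1,0,0,0,0,0,0]

```text
t: 10.95
tcp_pos: [0.5392, -0.1752, 0.0486]
tool_rot: [0.971, -0.24, -0.0, 0.0]
force: [0.0, 0.2, -1.3]
finger_gap: 0.0598
```

Call:
play_rows:
  moves:
    - [-1,0,0,1,0,0,0]
    - [-1,0,0,0.5,0,0,0]
    - [-1,0,0,0,0,0,0]

```text
t: 11.32
tcp_pos: [0.5392, -0.1752, 0.0472]
tool_rot: [0.971, -0.24, -0.0, 0.0]
force: [0.2, 0.4, -0.5]
finger_gap: 0.0596
```

Call:
play_rows:
  moves:
    - [-1,0,0,0.7,0,0,0]
    - [-1,0,0,0,0,0,0]

```text
t: 11.58
tcp_pos: [0.5392, -0.1752, 0.0469]
tool_rot: [0.971, -0.24, -0.0, 0.0]
force: [-1.2, 1.1, 3.6]
finger_gap: 0.0599
```

Call:
play_rows:
  moves:
    - [-1,0,0,0.7,0,0,0]
    - [-1,0,0,0,0,0,0]

```text
t: 11.82
tcp_pos: [0.5393, -0.1753, 0.0469]
tool_rot: [0.971, -0.24, -0.0, 0.0]
force: [-4.0, 1.7, 12.2]
finger_gap: 0.0598
```

```bash
cat > m7.py <<'E'
from h import *
im,dp,K,T=snap('wrist');s=manip.sense();M=R.from_quat(s['tool_rot']).as_matrix();P=cloud(K,T,dp);L=((P-s['tcp_pos'])@M)*1000
cv2.imwrite("pics/w7.png",im[150:330,170:470,::-1].repeat(2,0).repeat(2,1));print(s['force'],s['tcp_pos'])
r=L[170:240,225:405]
for lo,hi in((5,19),(27,40)):
    m=(r[...,2]>lo)&(r[...,2]<hi)&(abs(r[...,1]+21.6)<2);q=r[m];print(len(q),q[:,0].min().round(1),q[:,0].max().round(1),np.median(q[:,1]).round(2))
print("back z world",np.nanmedian(P[228:270,290:345,2]),P[228:270,280:360,2].std())
E
python3 m7.py
```

```text
[-2.75892687  0.14923025 11.86903544] [ 0.53924984 -0.17524468  0.04686333]
881 -29.8 30.1 -21.5
571 -29.4 30.3 -21.71
back z world 0.04525384466048574 nan
```

The cap is seated (12 N contact, faces flush to about 0.5 mm). Releasing, and fitting an approximate kinematic model so I can plan tilts within the joint limits.

Call:
play_rows:
  moves:
    - [-1,0,0,-1,0,0,0]
    - [1,0,0,0,0,0,0]
    - [1,0,0,0,0,0,0]
    - [1,0,0,0,0,0,0]

```text
t: 12.38
tcp_pos: [0.5392, -0.1752, 0.0467]
tool_rot: [0.971, -0.24, -0.0, 0.0]
force: [0.1, -0.1, 0.4]
finger_gap: 0.086
```

```bash
cat > kin.py <<'E'
from h import *
from scipy.optimize import least_squares
import itertools,json
D=[([1.08789,.47769,.02238,1.55635,-.01153,1.10926,-.08309],[.24691,-.62768,.2408],[.82646,-.56299,-.00068,-.0004]),
([.478,.306,-.332,1.777,.113,1.078,-.382],[.53928,-.17793,.26002],[.971,-.241,-.001,0]),
([-.166,.3,-.754,2.032,.825,.877,-.108],[.4982,.2658,.2197],[.7725,.5965,.131,.1725])]
def fk(q,x,sg):
    b,h,L1,a,L2,L3,c,off=x;Ry=lambda t:R.from_euler('y',t);Rz=lambda t:R.from_euler('z',t)
    r=Rz(b+sg[0]*q[0]);p=np.array([0,0,h])+r.apply([off,0,0]);r=r*Ry(q[1]);p=p+r.apply([a,0,L1]);r=r*Rz(sg[1]*q[2])*Ry(q[3]);p=p+r.apply([-a,0,L2])
    r=r*Rz(sg[2]*q[4])*Ry(q[5]);p=p+r.apply([0,0,L3]);r=r*Rz(sg[3]*q[6]+c);return p,r
def res(x,sg,D):
    o=[]
    for q,p,t in D:
        P,r=fk(q,x,sg);o+=list((P-p)*3);o+=list((r.inv()*R.from_quat(t)).as_rotvec())
    return np.array(o)
if __name__=="__main__":
    s=manip.sense();D.append((list(s['q']),list(s['tcp_pos']),list(s['tool_rot'])))
    best=None
    for sg in itertools.product((1,-1),repeat=4):
        for c in(0,1.57,3.14,-1.57):
            f=least_squares(res,[0,.3,.4,0,.4,.3,c,0],args=(sg,D))
            if best is None or f.cost<best[0]: best=(f.cost,sg,f.x)
    print(best,abs(res(best[2],best[1],D)).reshape(-1,6).round(4));json.dump([list(best[1]),list(best[2])],open("kin.json","w"))
E
python3 kin.py
```

```text
(np.float64(0.0014994728663291926), (-1, -1, -1, -1), array([-9.70914524e-02,  2.77427669e-01,  5.38805483e-01, -3.41862796e-04,
        4.66344558e-01,  3.11199168e-01,  3.04593744e+00,  6.69439244e-03])) [[0.0127 0.0075 0.0137 0.0002 0.     0.0014]
 [0.0115 0.008  0.0038 0.0009 0.0013 0.0035]
 [0.0024 0.0022 0.0066 0.0017 0.0433 0.0064]
 [0.015  0.0072 0.0109 0.0001 0.0001 0.0014]]
```

```bash
cat > plan.py <<'E'
from kin import *
sg,x=json.load(open("kin.json"));lo=np.array([-2.96,-.34,-1.41,.24,-1.37,.17,-2.96]);hi=np.array([2.96,2.1,1.46,2.44,4.51,1.92,2.96])
def step(q,p,M,it=30):
    for _ in range(it):
        P,r=fk(q,x,sg);e=np.r_[p-P,(R.from_matrix(M)*r.inv()).as_rotvec()*.3];J=np.zeros((6,7))
        for j in range(7):
            d=q.copy();d[j]+=1e-5;P2,r2=fk(d,x,sg);J[:,j]=np.r_[P2-P,(r2*r.inv()).as_rotvec()*.3]/1e-5
        q=np.clip(q+J.T@np.linalg.solve(J@J.T+1e-6*np.eye(6),e),lo+.02,hi-.02)
    return q,np.linalg.norm(e)
if __name__=="__main__":
    q0=np.array(manip.sense()['q'])
    for name,p,yaw in(("as is",[.54,-.176,.12],-27.8),("yaw+",[.54,-.17,.12],72),("yaw-",[.54,-.17,.12],-108),("yaw45+",[.54,-.17,.12],20)):
        q=q0.copy();n=12
        for i in range(n): q,e=step(q,np.array(p),down(-27.8+(yaw+27.8)*(i+1)/n),8)
        print(name,e.round(4),q.round(2))
        for sgn in(1,-1):
            qq=q.copy();o=[]
            for t in range(5,95,5):
                qq,e=step(qq,np.array(p),down(yaw)@R.from_euler('x',sgn*t,degrees=True).as_matrix(),8)
                if e>.003: break
            z=(down(yaw)@R.from_euler('x',sgn*t,degrees=True).as_matrix())[:,2];print("  ",sgn,"max tilt",t,"z->",z.round(2),qq.round(2),e.round(4))
E
python3 plan.py
```

```text
as is 0.0 [ 0.5   0.47 -0.37  1.91  0.23  0.8  -0.48]
   1 max tilt 90 z-> [ 0.47  0.88 -0.  ] [ 1.44  1.38 -1.    1.83 -0.5   1.01  0.63] 0.0
   -1 max tilt 90 z-> [-0.47 -0.88 -0.  ] [-0.32  1.08  0.11  1.6   0.94  1.78 -1.23] 0.0
yaw+ 0.0 [ 0.81  0.58 -0.82  1.91  0.54  0.88  0.97]
   1 max tilt 55 z-> [-0.78  0.25 -0.57] [ 0.55  1.07 -0.66  1.25  0.32  1.9   1.1 ] 0.0148
   -1 max tilt 30 z-> [ 0.48 -0.15 -0.87] [ 0.43  0.32 -0.27  2.29  1.38  0.19  0.1 ] 0.0437
yaw- 0.0 [ 0.22  0.45 -0.02  1.92  0.01  0.78 -1.69]
   1 max tilt 25 z-> [ 0.4  -0.13 -0.91] [ 0.21  0.32 -0.    2.23  0.03  0.19 -1.71] 0.0148
   -1 max tilt 60 z-> [-0.82  0.27 -0.5 ] [ 0.22  1.02 -0.02  1.2   0.    1.9  -1.68] 0.0283
yaw45+ 0.0 [ 0.65  0.51 -0.58  1.92  0.38  0.83  0.22]
   1 max tilt 90 z-> [-0.34  0.94 -0.  ] [ 0.94  1.35 -0.79  1.29 -0.3   1.86  0.58] 0.0
   -1 max tilt 90 z-> [ 0.34 -0.94 -0.  ] [-0.43  0.96  0.07  2.17  1.63  1.52 -1.66] 0.0
```

The model says the sideways tilt about the jaw axis is reachable to 90 degrees either way, with no yaw needed. So I'll turn the pair in two 90 degree steps: grip both trays at -45 degrees, turn to +45, stand the pair on its side, regrip at -45 and turn again.

```bash
cat > g1.py <<'E'
from h import *
M=down(-27.8)@R.from_euler('x',-45,degrees=True).as_matrix();c=np.array([.5389,-.1760,.0240]);print(M[:,2].round(3))
rows(c-M[:,2]*.006,M,1,10)
E
python3 g1.py; python3 -c "
from h import *
d=np.load('side.npz');P=cloud(d['K'],d['T'],d['dp']);print('mono',P[190,420],P[205,417])"
```

```text
[-0.33  -0.625 -0.707]
step mm 1.9 deg 4.47
[[1, 0, -0.3, 1.8, -0.078, 0, 0], [1, 0, -0.5, 1.8, -0.078, 0, 0], [1, 0, -0.6, 1.8, -0.078, 0, 0], [1, 0, -0.8, 1.7, -0.078, 0, 0], [1, 0, -0.9, 1.6, -0.078, 0, 0]]
[[1, 0, -1, 1.6, -0.078, 0, 0], [1, 0, -1.1, 1.5, -0.078, 0, 0], [1, 0, -1.3, 1.4, -0.078, 0, 0], [1, 0.1, -1.4, 1.3, -0.078, 0, 0], [1, 0, -1.4, 1.2, -0.078, 0, 0]]
mono [0.78086697 0.00435604 0.09877847] [ 0.77918996 -0.00079661  0.0547048 ]
```

Call:
play_rows:
  moves:
    - [1,0,-0.3,1.8,-0.078,0,0]
    - [1,0,-0.5,1.8,-0.078,0,0]
    - [1,0,-0.6,1.8,-0.078,0,0]
    - [1,0,-0.8,1.7,-0.078,0,0]
    - [1,0,-0.9,1.6,-0.078,0,0]

```text
t: 13.0
tcp_pos: [0.5402, -0.1735, 0.0377]
tool_rot: [0.952, -0.236, -0.047, 0.19]
force: [-0.2, -0.1, -0.4]
finger_gap: 0.0875
```

Call:
play_rows:
  moves:
    - [1,0,-1,1.6,-0.078,0,0]
    - [1,0,-1.1,1.5,-0.078,0,0]
    - [1,0,-1.3,1.4,-0.078,0,0]
    - [1,0,-1.4,1.3,-0.078,0,0]
    - [1,0,-1.4,1.2,-0.078,0,0]

```text
t: 13.62
tcp_pos: [0.541, -0.1719, 0.0282]
tool_rot: [0.897, -0.222, -0.092, 0.37]
force: [0.4, -0.7, 0.3]
finger_gap: 0.0879
```

Call:
play_rows:
  moves:
    - [1,0,0,0,0,0,0]
    - [1,0,0,0,0,0,0]
    - [1,0,0,0,0,0,0]

```text
t: 14.0
tcp_pos: [0.5406, -0.1731, 0.029]
tool_rot: [0.898, -0.223, -0.091, 0.369]
force: [0.1, -0.8, -0.4]
finger_gap: 0.0879
```

```bash
cat > chk.py <<'E'
from h import *
import sys
s=manip.sense();M=R.from_quat(s['tool_rot']).as_matrix();print(s['q'].round(2),"x",M[:,0].round(4),"z",M[:,2].round(4),"yaw",np.degrees(np.arctan2(M[1,0],M[0,0])).round(2),"force",s['force'].round(1))
c=np.array(eval(sys.argv[1]));print("centre in tool mm",(M.T@(c-s['tcp_pos'])*1000).round(1))
im,dp,K,T=snap('wrist');cv2.imwrite(f"pics/{sys.argv[2]}w.png",im[:,:,::-1])
im,dp,K,T=snap('side');cv2.imwrite(f"pics/{sys.argv[2]}s.png",cv2.resize(im[230:380,250:450,::-1],(800,600),interpolation=cv2.INTER_CUBIC))
E
python3 chk.py "[.5389,-.176,.024]" g1
```

```text
[-0.14  0.82  0.01  1.78  0.67  1.16 -1.09] x [ 8.838e-01 -4.678e-01  3.000e-04] z [-0.3287 -0.6215 -0.7111] yaw -27.89 force [ 0.1 -0.8 -0.4]
centre in tool mm [-0.2 -1.1  5.9]
```

View pics/g1s.png

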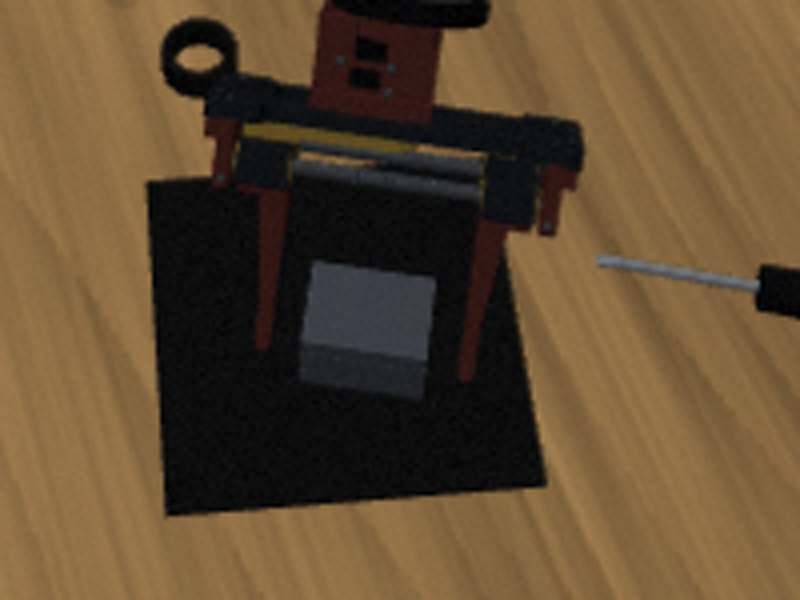

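The open fingers (265,345 and 467,378) straddle the closed pair (300-435, 262-398) on the mat evenly. Closing on both trays.

Call:
play_rows:
  moves:
    - [-1,0,0,0,0,0,0]
    - [-1,0,0,0,0,0,0]
    - [-1,0,0,0,0,0,0]
    - [-1,0,0,0,0,0,0]
  force: 45

```text
t: 14.6
tcp_pos: [0.5408, -0.1723, 0.0284]
tool_rot: [0.898, -0.222, -0.092, 0.369]
force: [-0.1, -0.0, -0.7]
finger_gap: 0.0594
```

Call:
play_rows:
  moves:
    - [-1,0,3.5,-3.5,0,0,0]
    - [-1,0,7,-7,0,0,0]
    - [-1,0,10,-10,0,0,0]
    - [-1,0,10,-10,0,0,0]
    - [-1,0,5,-5,0,0,0]

```text
t: 15.22
tcp_pos: [0.5411, -0.1725, 0.08]
tool_rot: [0.898, -0.223, -0.091, 0.369]
force: [0.1, -0.5, -3.4]
finger_gap: 0.0597
```

Call:
play_rows:
  moves:
    - [-1,0,0,0,0,0,0]
    - [-1,0,0,0,0,0,0]

```text
t: 15.48
tcp_pos: [0.5404, -0.1724, 0.0783]
tool_rot: [0.898, -0.222, -0.092, 0.369]
force: [-1.0, -0.0, -2.1]
finger_gap: 0.0596
```

```bash
python3 chk.py "[.5389,-.176,.074]" l1
cat > t1.py <<'E'
from h import *
s=manip.sense();M=R.from_quat(s['tool_rot']).as_matrix()
M2=down(-27.8)@R.from_euler('x',45,degrees=True).as_matrix();c=np.array([.5389,-.1760,.075])
rows(c-M2@[0,-.0011,.0059],M2,-1,15)
E
python3 t1.py
```

```text
[-0.14  0.74  0.01  1.78  0.65  1.22 -1.04] x [ 0.8845 -0.4665 -0.001 ] z [-0.329  -0.6222 -0.7104] yaw -27.81 force [-1.  -0.  -2.1]
centre in tool mm [ 0.4 -0.3  5.8]
step mm 0.6 deg 5.96
[[-1, 0, 0.4, 0.4, 0.104, 0, -0], [-1, 0, 0.5, 0.4, 0.104, 0, -0], [-1, 0, 0.5, 0.3, 0.104, 0, -0], [-1, 0, 0.5, 0.2, 0.104, 0, -0], [-1, 0, 0.6, 0.2, 0.104, 0, -0]]
[[-1, 0, 0.6, 0.1, 0.104, 0, -0], [-1, 0, 0.6, 0.1, 0.104, 0, -0], [-1, 0.1, 0.6, 0, 0.104, 0, -0], [-1, 0, 0.6, -0, 0.104, 0, -0], [-1, 0.1, 0.6, -0.1, 0.104, 0, -0]]
[[-1, 0, 0.5, -0.2, 0.104, 0, -0], [-1, 0.1, 0.5, -0.2, 0.104, 0, -0], [-1, 0, 0.5, -0.3, 0.104, 0, -0], [-1, 0.1, 0.5, -0.3, 0.104, 0, -0], [-1, 0, 0.4, -0.4, 0.104, 0, -0]]
```

View pics/l1s.png

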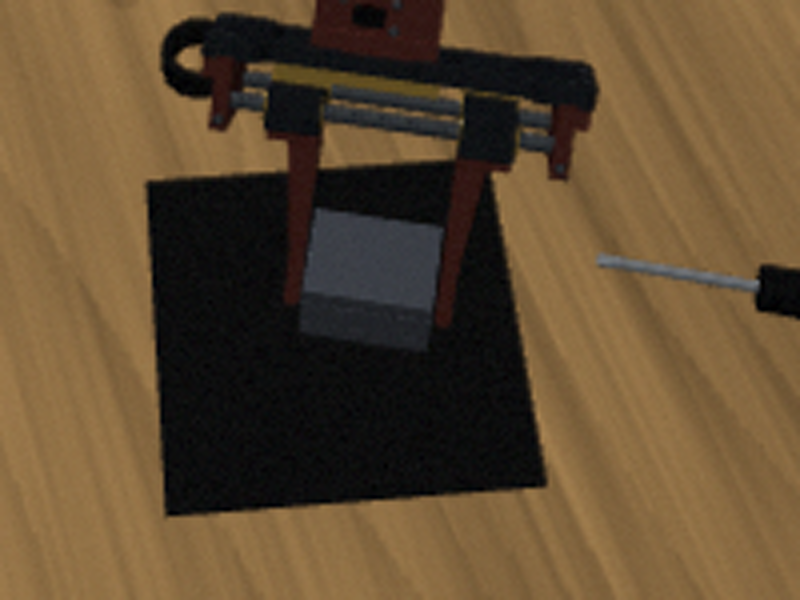

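Both trays came up together, closed and level (300-440, 208-350), and the weight of about 2.6 N matches. Turning.

Call:
play_rows:
  moves:
    - [-1,0,0.4,0.4,0.104,0,0]
    - [-1,0,0.5,0.4,0.104,0,0]
    - [-1,0,0.5,0.3,0.104,0,0]
    - [-1,0,0.5,0.2,0.104,0,0]
    - [-1,0,0.6,0.2,0.104,0,0]

```text
t: 16.2
tcp_pos: [0.5389, -0.1752, 0.0785]
tool_rot: [0.963, -0.238, -0.031, 0.125]
force: [0.8, -0.1, -2.8]
finger_gap: 0.06
```

Call:
play_rows:
  moves:
    - [-1,0,0.6,0.1,0.104,0,0]
    - [-1,0,0.6,0.1,0.104,0,0]
    - [-1,0.1,0.6,0,0.104,0,0]
    - [-1,0,0.6,0,0.104,0,0]
    - [-1,0.1,0.6,-0.1,0.104,0,0]

```text
t: 16.82
tcp_pos: [0.5373, -0.1781, 0.0785]
tool_rot: [0.962, -0.238, 0.031, -0.127]
force: [-0.0, 0.8, -3.5]
finger_gap: 0.0597
```

Call:
play_rows:
  moves:
    - [-1,0,0.5,-0.2,0.104,0,0]
    - [-1,0.1,0.5,-0.2,0.104,0,0]
    - [-1,0,0.5,-0.3,0.104,0,0]
    - [-1,0.1,0.5,-0.3,0.104,0,0]
    - [-1,0,0.4,-0.4,0.104,0,0]

```text
t: 17.45
tcp_pos: [0.5362, -0.1813, 0.0783]
tool_rot: [0.897, -0.223, 0.091, -0.37]
force: [-0.3, 0.8, -2.5]
finger_gap: 0.0597
```

Call:
play_rows:
  moves:
    - [-1,0,0,0,0,0,0]
    - [-1,0,0,0,0,0,0]
    - [-1,0,0,0,0,0,0]
    - [-1,0,0,0,0,0,0]

```text
t: 17.95
tcp_pos: [0.5373, -0.1796, 0.0795]
tool_rot: [0.898, -0.221, 0.091, -0.368]
force: [-0.3, 1.1, -2.2]
finger_gap: 0.0599
```

```bash
python3 chk.py "[.5389,-.176,.075]" r1
cat > pc.py <<'E'
# height profile of the pair from the fixed cameras
from h import *
for n in("side","scene"):
    im,dp,K,T=snap(n);P=cloud(K,T,dp).reshape(-1,3);C=im.reshape(-1,3).astype(int)
    g=(np.ptp(C,axis=1)<22)&(C.max(1)>55)
    Q=P[g&(np.hypot(P[:,0]-.54,P[:,1]+.176)<.045)&(P[:,2]>.008)&(P[:,2]<.13)]
    a=np.radians(-27.8);e1=np.array([np.cos(a),np.sin(a)]);e2=np.array([-e1[1],e1[0]]);u=(Q[:,:2]-[.5389,-.176])@np.c_[e1,e2]*1000
    z=Q[:,2]*1000;t=z>np.percentile(z,98)-5;print(n,len(Q),"z",np.percentile(z,[2,50,98]).round(1),"top: y-ext",np.percentile(u[t,0],[2,98]).round(1),"x-ext",np.percentile(u[t,1],[2,98]).round(1))
    b=u[t];A=np.c_[b,np.ones(len(b))];k=np.linalg.lstsq(A,z[t],rcond=None)[0];print("   top tilt deg",np.degrees(np.arctan(k[:2])).round(1))
E
python3 pc.py
```

```text
[ 1.21  0.83 -0.82  1.91 -0.32  0.69  0.34] x [ 8.855e-01 -4.647e-01  6.000e-04] z [ 0.3265  0.6212 -0.7124] yaw -27.69 force [-0.3  1.1 -2.2]
centre in tool mm [-0.3  0.4  5.9]
side 407 z [93.1 96.3 99.1] top: y-ext [-27.2  28.4] x-ext [-16.   20.7]
   top tilt deg [-0.1  0.1]
scene 700 z [80.5 96.5 99.1] top: y-ext [-28.6  30.5] x-ext [-19.5  20.7]
   top tilt deg [ 0.  -0.3]
```

Call:
play_rows:
  moves:
    - [-1,0,7,7,0.005,0,0]
    - [-1,0,9,9,0.005,0,0]
    - [-1,0,9,9,0,0,0]
    - [-1,0,5,5,0,0,0]
    - [-1,0,2,2,0,0,0]

```text
t: 18.77
tcp_pos: [0.5368, -0.1801, 0.033]
tool_rot: [0.896, -0.222, 0.092, -0.374]
force: [-0.3, -0.5, -1.5]
finger_gap: 0.0598
```

Call:
play_rows:
  moves:
    - [-1,0,0.7,0.7,0,0,0]
    - [-1,0,0,0,0,0,0]
    - [-1,0,0,0,0,0,0]

```text
t: 19.15
tcp_pos: [0.537, -0.1804, 0.033]
tool_rot: [0.896, -0.222, 0.092, -0.373]
force: [-0.1, 0.3, -3.1]
finger_gap: 0.0594
```

```bash
python3 pc.py; python3 chk.py "[.5389,-.176,.025]" r2
```

```text
side 438 z [46.8 50.1 53.2] top: y-ext [-27.1  28.9] x-ext [-20.2  19.8]
   top tilt deg [-0.4 -6.2]
scene 719 z [ 32.8  50.5 107. ] top: y-ext [-20.7  22.3] x-ext [-42.1 -36.7]
   top tilt deg [ -1.2 -13.7]
[ 1.2   0.92 -0.8   1.91 -0.3   0.63  0.38] x [ 8.845e-01 -4.666e-01 -1.000e-04] z [ 0.3311  0.6278 -0.7044] yaw -27.81 force [-0.1  0.6 -2.8]
centre in tool mm [-0.4  2.2  9. ]
```

Call:
play_rows:
  moves:
    - [-1,0,0.8,0.8,0,0,0]
    - [-1,0,0.7,0.7,0,0,0]
    - [-1,0,0,0,0,0,0]

```text
t: 19.73
tcp_pos: [0.5368, -0.1803, 0.0304]
tool_rot: [0.896, -0.222, 0.092, -0.373]
force: [-0.8, 0.6, -2.1]
finger_gap: 0.0596
```

Call:
play_rows:
  moves:
    - [-1,0,0.5,0.5,0,0,0]
    - [-1,0,0,0,0,0,0]

```text
t: 19.98
tcp_pos: [0.5368, -0.1803, 0.0298]
tool_rot: [0.896, -0.222, 0.092, -0.373]
force: [0.9, -0.4, -2.3]
finger_gap: 0.06
```

Call:
play_rows:
  moves:
    - [-1,0,0.4,0.4,0,0,0]
    - [-1,0,0,0,0,0,0]

```text
t: 20.23
tcp_pos: [0.5369, -0.1803, 0.0294]
tool_rot: [0.896, -0.222, 0.092, -0.373]
force: [-0.6, 0.3, -1.2]
finger_gap: 0.0596
```

Call:
play_rows:
  moves:
    - [-1,0,0.4,0.4,0,0,0]
    - [-1,0,0,0,0,0,0]

```text
t: 20.48
tcp_pos: [0.5369, -0.1803, 0.0293]
tool_rot: [0.896, -0.222, 0.092, -0.374]
force: [-4.0, -0.8, 4.3]
finger_gap: 0.0602
```

Call:
play_rows:
  moves:
    - [-1,0,0.3,0.3,0,0,0]
    - [-1,0,0,0,0,0,0]

```text
t: 20.72
tcp_pos: [0.5369, -0.1803, 0.0293]
tool_rot: [0.896, -0.222, 0.092, -0.374]
force: [-6.4, -2.9, 8.9]
finger_gap: 0.0597
```

```bash
python3 pc.py; python3 chk.py "[.5389,-.176,.025]" r3
```

```text
side 432 z [42.6 46.3 50.1] top: y-ext [-27.4  29.1] x-ext [-20.1  19.6]
   top tilt deg [ -0.6 -11.5]
scene 705 z [ 30.7  46.9 103.3] top: y-ext [-18.5  23.2] x-ext [-42.6 -36.7]
   top tilt deg [  0.  -12.3]
[ 1.2   0.93 -0.8   1.91 -0.3   0.63  0.38] x [ 8.847e-01 -4.661e-01 -4.000e-04] z [ 0.3309  0.6286 -0.7038] yaw -27.78 force [-5.  -2.6  9. ]
centre in tool mm [-0.3 -0.3  6.4]
```

View pics/r3w.png

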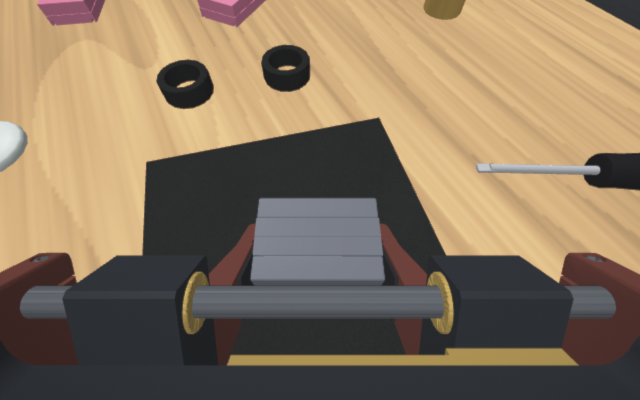

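The pair stands closed on its side on the mat (252-382, 198-285, seam at row 255). Relieving the load and releasing.

Call:
play_rows:
  moves:
    - [-1,0,-0.5,-0.5,0,0,0]
    - [-1,0,0,0,0,0,0]
    - [0.85,0,0,0,0,0,0]
    - [1,0,0,0,0,0,0]
    - [1,0,0,0,0,0,0]

```text
t: 21.55
tcp_pos: [0.537, -0.1802, 0.0289]
tool_rot: [0.896, -0.222, 0.092, -0.373]
force: [0.0, -0.0, -0.0]
finger_gap: 0.0857
```

```bash
python3 pc.py; python3 chk.py "[.5389,-.176,.025]" r4; python3 -c "
from h import *
a=cv2.imread('pics/r3w.png').astype(int);b=cv2.imread('pics/r4w.png').astype(int);d=abs(a-b)[195:285,262:375].max(2);print('pair pixels changed',(d>25).mean())
c=np.array([.5387,-.176,.025]);z=down(-27.8)
pm,Mm=rows(np.array([c[0],c[1],.043]),z,1,8)
M=z@R.from_euler('x',-45,degrees=True).as_matrix();rows(c-M[:,2]*.006,M,1,8,pm,Mm)"
```

```text
side 434 z [42.8 46.1 49.9] top: y-ext [-26.9  29. ] x-ext [-20.2  19.5]
   top tilt deg [  0.6 -16.1]
scene 698 z [ 27.   46.7 102.7] top: y-ext [-18.9  22.9] x-ext [-42.2 -36.8]
   top tilt deg [  0.2 -17.6]
[ 1.2   0.93 -0.8   1.91 -0.3   0.63  0.38] x [ 8.845e-01 -4.665e-01 -6.000e-04] z [ 0.3308  0.6282 -0.7042] yaw -27.81 force [ 0.  -0.3  0.4]
centre in tool mm [-0.2 -0.5  6.1]
pair pixels changed 0.0
step mm 1.9 deg 5.67
[[1, -0.1, -1.7, -0.8, -0.099, 0, -0], [1, -0, -1.6, -1, -0.099, 0, -0], [1, -0.1, -1.5, -1.1, -0.099, 0, -0], [1, -0, -1.3, -1.3, -0.099, 0, -0], [1, -0.1, -1.2, -1.4, -0.099, 0, -0]]
[[1, -0, -1, -1.5, -0.099, 0, -0], [1, -0.1, -0.9, -1.6, -0.099, 0, -0], [1, -0, -0.8, -1.7, -0.099, 0, -0]]
step mm 1.8 deg 5.61
[[1, -0, -0.5, 1.7, -0.098, 0, 0], [1, -0, -0.7, 1.7, -0.098, 0, 0], [1, -0, -0.9, 1.6, -0.098, 0, 0], [1, -0, -1, 1.5, -0.098, 0, 0], [1, -0, -1.1, 1.4, -0.098, 0, 0]]
[[1, -0, -1.3, 1.2, -0.098, 0, 0], [1, -0, -1.4, 1.1, -0.098, 0, 0], [1, -0, -1.5, 1, -0.098, 0, 0]]
```

Call:
play_rows:
  moves:
    - [1,-0.1,-1.7,-0.8,-0.099,0,0]
    - [1,0,-1.6,-1,-0.099,0,0]
    - [1,-0.1,-1.5,-1.1,-0.099,0,0]
    - [1,0,-1.3,-1.3,-0.099,0,0]
    - [1,-0.1,-1.2,-1.4,-0.099,0,0]

```text
t: 22.38
tcp_pos: [0.5381, -0.1775, 0.0383]
tool_rot: [0.96, -0.238, 0.035, -0.141]
force: [0.1, -0.4, -0.0]
finger_gap: 0.0876
```

Call:
play_rows:
  moves:
    - [1,0,-1,-1.5,-0.099,0,0]
    - [1,-0.1,-0.9,-1.6,-0.099,0,0]
    - [1,0,-0.8,-1.7,-0.099,0,0]

```text
t: 22.75
tcp_pos: [0.5389, -0.1757, 0.0435]
tool_rot: [0.971, -0.24, -0.001, 0.003]
force: [0.7, 1.0, -0.5]
finger_gap: 0.0877
```

Call:
play_rows:
  moves:
    - [1,0,-0.5,1.7,-0.098,0,0]
    - [1,0,-0.7,1.7,-0.098,0,0]
    - [1,0,-0.9,1.6,-0.098,0,0]
    - [1,0,-1,1.5,-0.098,0,0]
    - [1,0,-1.1,1.4,-0.098,0,0]

```text
t: 23.38
tcp_pos: [0.5402, -0.1731, 0.0345]
tool_rot: [0.941, -0.233, -0.059, 0.238]
force: [-0.7, -0.1, 0.4]
finger_gap: 0.088
```

Call:
play_rows:
  moves:
    - [1,0,-1.3,1.2,-0.098,0,0]
    - [1,0,-1.4,1.1,-0.098,0,0]
    - [1,0,-1.5,1,-0.098,0,0]
    - [1,0,0,0,0,0,0]
    - [1,0,0,0,0,0,0]

```text
t: 24.0
tcp_pos: [0.5405, -0.1728, 0.0295]
tool_rot: [0.897, -0.222, -0.092, 0.371]
force: [0.3, -0.1, 0.5]
finger_gap: 0.0879
```

Call:
play_rows:
  moves:
    - [1,0,0,0,0,0,0]
    - [1,0,0,0,0,0,0]

```text
t: 24.25
tcp_pos: [0.5406, -0.1731, 0.0299]
tool_rot: [0.897, -0.223, -0.092, 0.372]
force: [0.6, -0.5, 0.7]
finger_gap: 0.0877
```

```bash
python3 pc.py; python3 chk.py "[.5387,-.176,.025]" r5
```

```text
side 621 z [ 42.9  46.2 103.6] top: y-ext [-18.4  25.8] x-ext [37.1 41.9]
   top tilt deg [ -2.  -27.9]
scene 633 z [ 42.   46.8 104. ] top: y-ext [-21.2  24.5] x-ext [36.  43.3]
   top tilt deg [-0.3 -3.1]
[-0.28  0.84  0.21  1.78  0.54  1.09 -0.99] x [ 0.8841 -0.4674 -0.    ] z [-0.3306 -0.6254 -0.7068] yaw -27.86 force [-0.6 -0.4 -0.3]
centre in tool mm [-0.2 -0.6  6. ]
```

Call:
play_rows:
  moves:
    - [-1,0,0,0,0,0,0]
    - [-1,0,0,0,0,0,0]
    - [-1,0,0,0,0,0,0]
    - [-1,0,0,0,0,0,0]
  force: 45

```text
t: 24.95
tcp_pos: [0.5407, -0.1722, 0.0293]
tool_rot: [0.897, -0.222, -0.092, 0.372]
force: [0.4, -0.2, -0.0]
finger_gap: 0.0597
```

Call:
play_rows:
  moves:
    - [-1,0,3.5,-3.5,0,0,0]
    - [-1,0,7,-7,0,0,0]
    - [-1,0,10,-10,0,0,0]
    - [-1,0,10,-10,0,0,0]
    - [-1,0,5,-5,0,0,0]

```text
t: 25.58
tcp_pos: [0.5412, -0.1723, 0.0809]
tool_rot: [0.897, -0.222, -0.092, 0.372]
force: [-1.1, -0.0, -2.4]
finger_gap: 0.0596
```

Call:
play_rows:
  moves:
    - [-1,0,0,0,0,0,0]
    - [-1,0,0,0,0,0,0]

```text
t: 25.82
tcp_pos: [0.5405, -0.1721, 0.0792]
tool_rot: [0.897, -0.222, -0.093, 0.372]
force: [0.3, 0.1, -2.7]
finger_gap: 0.0595
```

```bash
cat > t2.py <<'E'
from h import *
s=manip.sense();M=R.from_quat(s['tool_rot']).as_matrix();print(s['force'].round(1))
M2=down(-27.8)@R.from_euler('x',45,degrees=True).as_matrix();c=np.array([.5389,-.1760,.075])
rows(c-M2@[0,-.0006,.006],M2,-1,15)
E
python3 t2.py
```

```text
[ 0.3  0.1 -2.7]
step mm 0.6 deg 6.02
[[-1, 0, 0.4, 0.4, 0.105, 0, -0], [-1, 0, 0.4, 0.4, 0.105, 0, -0], [-1, 0, 0.5, 0.3, 0.105, 0, -0], [-1, 0, 0.5, 0.3, 0.105, 0, -0], [-1, 0, 0.5, 0.2, 0.105, 0, -0]]
[[-1, 0, 0.6, 0.2, 0.105, 0, -0], [-1, 0, 0.6, 0.1, 0.105, 0, -0], [-1, 0, 0.6, 0.1, 0.105, 0, -0], [-1, 0.1, 0.6, -0, 0.105, 0, -0], [-1, 0, 0.6, -0.1, 0.105, 0, -0]]
[[-1, 0.1, 0.6, -0.1, 0.105, 0, -0], [-1, 0, 0.6, -0.2, 0.105, 0, -0], [-1, 0.1, 0.5, -0.2, 0.105, 0, -0], [-1, 0, 0.5, -0.3, 0.105, 0, -0], [-1, 0.1, 0.5, -0.4, 0.105, 0, -0]]
```

Call:
play_rows:
  moves:
    - [-1,0,0.4,0.4,0.105,0,0]
    - [-1,0,0.4,0.4,0.105,0,0]
    - [-1,0,0.5,0.3,0.105,0,0]
    - [-1,0,0.5,0.3,0.105,0,0]
    - [-1,0,0.5,0.2,0.105,0,0]

```text
t: 26.45
tcp_pos: [0.5389, -0.1748, 0.0791]
tool_rot: [0.963, -0.238, -0.032, 0.125]
force: [-0.6, 0.5, -3.0]
finger_gap: 0.0601
```

Call:
play_rows:
  moves:
    - [-1,0,0.6,0.2,0.105,0,0]
    - [-1,0,0.6,0.1,0.105,0,0]
    - [-1,0,0.6,0.1,0.105,0,0]
    - [-1,0.1,0.6,0,0.105,0,0]
    - [-1,0,0.6,-0.1,0.105,0,0]

```text
t: 27.08
tcp_pos: [0.5372, -0.1777, 0.0788]
tool_rot: [0.962, -0.238, 0.031, -0.129]
force: [0.5, -0.0, -3.3]
finger_gap: 0.0594
```

Call:
play_rows:
  moves:
    - [-1,0.1,0.6,-0.1,0.105,0,0]
    - [-1,0,0.6,-0.2,0.105,0,0]
    - [-1,0.1,0.5,-0.2,0.105,0,0]
    - [-1,0,0.5,-0.3,0.105,0,0]
    - [-1,0.1,0.5,-0.4,0.105,0,0]

```text
t: 27.7
tcp_pos: [0.5362, -0.1811, 0.0785]
tool_rot: [0.896, -0.222, 0.092, -0.374]
force: [-0.3, -0.2, -3.5]
finger_gap: 0.0597
```

Call:
play_rows:
  moves:
    - [-1,0,0,0,0,0,0]
    - [-1,0,0,0,0,0,0]
    - [-1,0,0,0,0,0,0]
    - [-1,0,0,0,0,0,0]

```text
t: 28.2
tcp_pos: [0.5374, -0.1794, 0.0797]
tool_rot: [0.897, -0.221, 0.092, -0.372]
force: [1.3, -0.2, -1.7]
finger_gap: 0.0599
```

```bash
python3 pc.py; python3 chk.py "[.5389,-.176,.075]" r6
```

```text
side 433 z [91.9 95.2 98.3] top: y-ext [-27.   29.2] x-ext [-16.3  21.5]
   top tilt deg [ 0.2 -0.4]
scene 760 z [71.3 95.3 97.9] top: y-ext [-28.5  30.2] x-ext [-20.2  22. ]
   top tilt deg [-0.1  0.2]
[ 1.1   0.77 -0.66  1.92 -0.53  0.73  0.52] x [ 8.851e-01 -4.654e-01  2.000e-04] z [ 0.3299  0.6271 -0.7056] yaw -27.73 force [ 0.6 -0.5 -2.6]
centre in tool mm [-0.3  0.3  6.1]
```

Call:
play_rows:
  moves:
    - [-1,0,7,7,0,0,0]
    - [-1,0,9,9,0,0,0]
    - [-1,0,9,9,0,0,0]
    - [-1,0,6,6,0,0,0]
    - [-1,0,2,2,0,0,0]

```text
t: 29.02
tcp_pos: [0.5367, -0.18, 0.0316]
tool_rot: [0.896, -0.222, 0.092, -0.373]
force: [0.2, 0.2, -2.4]
finger_gap: 0.0597
```

Call:
play_rows:
  moves:
    - [-1,0,1,1,0,0,0]
    - [-1,0,0,0,0,0,0]
    - [-1,0,0,0,0,0,0]

```text
t: 29.4
tcp_pos: [0.5372, -0.1803, 0.0313]
tool_rot: [0.896, -0.222, 0.092, -0.373]
force: [0.5, -0.1, -2.2]
finger_gap: 0.0597
```

Call:
play_rows:
  moves:
    - [-1,0,0.6,0.6,0,0,0]
    - [-1,0,0,0,0,0,0]

```text
t: 29.65
tcp_pos: [0.537, -0.1802, 0.0302]
tool_rot: [0.896, -0.222, 0.092, -0.373]
force: [-0.2, -1.3, -2.8]
finger_gap: 0.0595
```

Call:
play_rows:
  moves:
    - [-1,0,0.4,0.4,0,0,0]
    - [-1,0,0,0,0,0,0]

```text
t: 29.9
tcp_pos: [0.537, -0.1801, 0.0296]
tool_rot: [0.896, -0.222, 0.092, -0.373]
force: [0.8, 1.2, -2.3]
finger_gap: 0.0597
```

Call:
play_rows:
  moves:
    - [-1,0,0.4,0.4,0,0,0]
    - [-1,0,0,0,0,0,0]

```text
t: 30.15
tcp_pos: [0.537, -0.1801, 0.0291]
tool_rot: [0.896, -0.222, 0.092, -0.373]
force: [-0.4, -0.4, -2.6]
finger_gap: 0.0598
```

Call:
play_rows:
  moves:
    - [-1,0,0.4,0.4,0,0,0]
    - [-1,0,0,0,0,0,0]

```text
t: 30.4
tcp_pos: [0.5371, -0.1801, 0.0289]
tool_rot: [0.896, -0.222, 0.092, -0.373]
force: [-2.6, -1.1, 3.9]
finger_gap: 0.0598
```

Call:
play_rows:
  moves:
    - [-1,0,0.3,0.3,0,0,0]
    - [-1,0,0,0,0,0,0]

```text
t: 30.65
tcp_pos: [0.5371, -0.1801, 0.0289]
tool_rot: [0.896, -0.222, 0.092, -0.373]
force: [-4.2, -2.3, 8.1]
finger_gap: 0.0599
```

Call:
play_rows:
  moves:
    - [-1,0,-0.5,-0.5,0,0,0]
    - [-1,0,0,0,0,0,0]
    - [0.85,0,0,0,0,0,0]
    - [1,0,0,0,0,0,0]
    - [1,0,0,0,0,0,0]

```text
t: 31.28
tcp_pos: [0.5371, -0.18, 0.0287]
tool_rot: [0.896, -0.222, 0.092, -0.373]
force: [-0.9, -0.2, 0.3]
finger_gap: 0.0859
```

```bash
python3 pc.py; python3 -c "
from h import *
rows(np.array([.5388,-.1765,.0485]),down(-27.8),1,10)"
```

```text
side 447 z [40.8 44.1 47.7] top: y-ext [-26.9  28.5] x-ext [-19.8  20.8]
   top tilt deg [  0.6 -11.6]
scene 751 z [ 21.   44.7 102.6] top: y-ext [-19.5  22.9] x-ext [-41.7 -36.1]
   top tilt deg [  0.1 -16.4]
step mm 2.0 deg 4.53
[[1, -0, -1.7, -1.1, -0.079, 0, -0], [1, -0, -1.6, -1.2, -0.079, 0, -0], [1, -0, -1.5, -1.4, -0.079, 0, -0], [1, -0, -1.4, -1.5, -0.079, 0, -0], [1, -0, -1.2, -1.6, -0.079, 0, -0]]
[[1, -0, -1.1, -1.7, -0.079, 0, -0], [1, -0, -1, -1.7, -0.079, 0, -0], [1, -0, -0.9, -1.8, -0.079, 0, -0], [1, -0.1, -0.7, -1.9, -0.079, 0, -0], [1, -0, -0.5, -2, -0.079, 0, -0]]
```

Call:
play_rows:
  moves:
    - [1,0,-1.7,-1.1,-0.079,0,0]
    - [1,0,-1.6,-1.2,-0.079,0,0]
    - [1,0,-1.5,-1.4,-0.079,0,0]
    - [1,0,-1.4,-1.5,-0.079,0,0]
    - [1,0,-1.2,-1.6,-0.079,0,0]

```text
t: 32.0
tcp_pos: [0.538, -0.1783, 0.039]
tool_rot: [0.952, -0.236, 0.047, -0.189]
force: [0.1, 0.2, -0.5]
finger_gap: 0.0879
```

Call:
play_rows:
  moves:
    - [1,0,-1.1,-1.7,-0.079,0,0]
    - [1,0,-1,-1.7,-0.079,0,0]
    - [1,0,-0.9,-1.8,-0.079,0,0]
    - [1,0,-0.7,-1.9,-0.079,0,0]
    - [1,0,-0.5,-2,-0.079,0,0]

```text
t: 32.62
tcp_pos: [0.539, -0.1762, 0.0489]
tool_rot: [0.971, -0.24, -0.001, 0.002]
force: [-0.6, -1.6, 0.1]
finger_gap: 0.0877
```

Call:
play_rows:
  moves:
    - [1,0,0,0,0,0,0]
    - [1,0,0,0,0,0,0]
    - [1,0,0,0,0,0,0]

```text
t: 33.0
tcp_pos: [0.5381, -0.1778, 0.0484]
tool_rot: [0.97, -0.241, -0.001, 0.0]
force: [-0.7, 0.2, -0.1]
finger_gap: 0.0882
```

```bash
python3 m7.py; python3 chk.py "[.5388,-.176,.024]" f1;python3 -c "
from h import *
im,dp,K,T=snap('wrist');s=manip.sense();M=R.from_quat(s['tool_rot']).as_matrix();P=cloud(K,T,dp);L=((P-s['tcp_pos'])@M)*1000
r=L[170:300,225:415].reshape(-1,3);q=r[(abs(r[:,2]-3)<4)&(abs(r[:,0])<33)&(abs(r[:,1])<26)];print('back',np.percentile(q,[0.5,50,99.5],axis=0).round(1).tolist())"
```

```text
[ 1.00055191 -0.32701859 -0.49328121] [ 0.53817232 -0.17779074  0.04840521]
63 -29.3 28.6 -23.51
24 -29.0 25.3 -23.54
back z world 0.04523536204826989 nan
[ 0.21  0.56  0.    1.96 -0.    0.63 -0.28] x [ 0.8834 -0.4686 -0.001 ] z [-1.5e-03 -6.0e-04 -1.0e+00] yaw -27.94 force [ 1.  -0.3 -0.5]
centre in tool mm [-0.3 -1.9 24.4]
back [[-29.3, -23.5, 1.7], [0.1, -4.0, 3.3], [29.8, 18.6, 6.4]]
```

Call:
play_rows:
  moves:
    - [1,0.2,-2,0,0,0,0.002]
    - [1,0,0,0,0,0,0]
    - [-1,0,0,0,0,0,0]
    - [-1,0,0,0,0,0,0]
    - [-1,0,0,0,0,0,0]
  force: 20

```text
t: 33.83
tcp_pos: [0.54, -0.1749, 0.0486]
tool_rot: [0.97, -0.241, -0.0, 0.001]
force: [-0.9, 0.1, -0.1]
finger_gap: 0.0611
```

Call:
play_rows:
  moves:
    - [-1,0,0,0,0,0,0]
    - [-1,0,0,0,0,0,0]
    - [-1,0,0,-1.5,0,0,0]
    - [-1,0,0,-3,0,0,0]
    - [-1,0,0,-6,0,0,0]

```text
t: 34.45
tcp_pos: [0.5398, -0.1749, 0.0592]
tool_rot: [0.97, -0.241, -0.001, 0.001]
force: [-0.4, 0.2, -1.2]
finger_gap: 0.0597
```

Call:
play_rows:
  moves:
    - [-1,0,0,-15,0,0,0]
    - [-1,0,0,-30,0,0,0]
    - [-1,0,0,-40,0,0,0]
    - [-1,0,0,-40,0,0,0]
    - [-1,0,0,-10,0,0,0]

```text
t: 35.08
tcp_pos: [0.5417, -0.1752, 0.1977]
tool_rot: [0.97, -0.241, 0.002, 0.001]
force: [0.5, -0.3, -2.2]
finger_gap: 0.0599
```

Call:
play_rows:
  moves:
    - [-1,0,0,0,0,0,0]
    - [-1,0,0,0,0,0,0]
    - [-1,0,0,0,0,0,0]

```text
t: 35.45
tcp_pos: [0.5393, -0.1746, 0.1927]
tool_rot: [0.97, -0.241, -0.002, 0.001]
force: [0.4, 0.2, -0.5]
finger_gap: 0.06
```

```bash
cat > m8.py <<'E'
from h import *
S=[]
for n in("scene","side"):
    im,dp,K,T=snap(n);P=cloud(K,T,dp);b={"scene":(180,205,250,275),"side":(306,285,376,355)}[n];S.append(cv2.resize(im[b[1]:b[3],b[0]:b[2],::-1],(400,400),interpolation=cv2.INTER_CUBIC))
    Q=P.reshape(-1,3);Q=Q[(np.hypot(Q[:,0]-.5389,Q[:,1]+.176)<.05)&(Q[:,2]>.0185)&(Q[:,2]<.035)];
    if len(Q)>20: print(n,len(Q),cv2.minAreaRect((Q[:,:2]*1000).astype(np.float32)),np.percentile(Q[:,2],[50,95]).round(4))
cv2.imwrite("pics/open.png",np.hstack(S));s=manip.sense();print(s['force'],s['tcp_pos'])
im,dp,K,T=snap("wrist");s=manip.sense();M=R.from_quat(s["tool_rot"]).as_matrix();L=((cloud(K,T,dp)-s['tcp_pos'])@M)*1000
cv2.imwrite("pics/openw.png",im[:,:,::-1])
r=L[170:300,225:415].reshape(-1,3);q=r[(r[:,2]>6)&(r[:,2]<18)&(abs(r[:,0])<28)&(abs(r[:,1]+22)<4)];print("side face y",np.median(q[:,1]).round(2));q=r[(abs(r[:,2]-3)<4)&(abs(r[:,0])<33)&(abs(r[:,1])<26)];print('back',np.percentile(q,[0.5,50,99.5],axis=0).round(1).tolist())
E
python3 m8.py
```

```text
scene 513 ((539.985595703125, -176.60818481445312), (44.3940315246582, 61.096927642822266), 62.21060562133789) [0.0225 0.0248]
side 538 ((539.8585205078125, -175.8351287841797), (47.53718185424805, 59.672119140625), 61.9581298828125) [0.0221 0.0251]
[-0.21478951  0.24462155 -1.41187281] [ 0.53967202 -0.17464917  0.19305975]
side face y -20.43
back [[-30.1, -20.7, 0.0], [-0.0, -2.6, 3.6], [30.4, 18.5, 6.4]]
```

View pics/open.png

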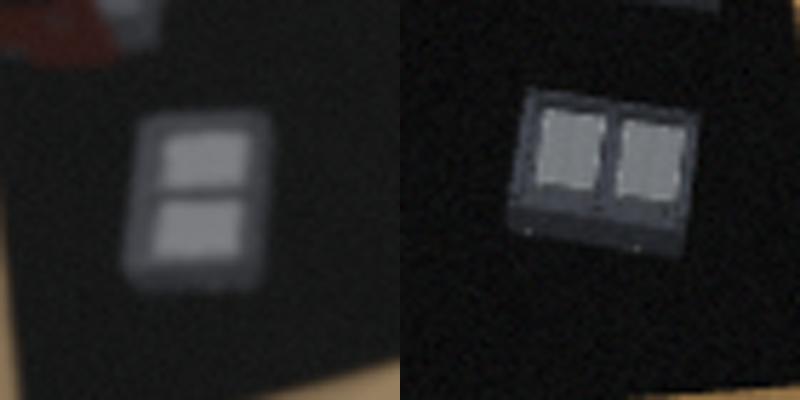

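The filled tray sits level on the mat with one plain flat back showing in each pocket (left crop 205,160 and 197,230; right crop 570,150 and 650,160). The old tray weighs about 1 N, so it is empty. Carrying it to the rack.

```bash
cat > rk.py <<'E'
from h import *
a=np.radians(165.5);s,k=np.sin(np.radians(25)),np.cos(np.radians(25));n=np.array([s*np.cos(a),s*np.sin(a),k]);c=np.array([.5581,.2505,.0828])
Mr=rot(-n,[np.sin(a),-np.cos(a),0])   # jaw az 75.5, tool y uphill
E
python3 -c "
from rk import *
print(Mr.round(3).tolist());rows(c+n*.115-Mr@[0,.0013,0],Mr,-1,15)"
```

```text
[[0.25, 0.877, 0.409], [0.968, -0.227, -0.106], [0.0, 0.423, -0.906]]
step mm 29.2 deg 7.03
[[-1, -15.4, -24.8, 0.4, -0.021, 0.026, -0.118], [-1, -12.4, -26.5, -0.5, -0.021, 0.026, -0.118], [-1, -9.2, -27.7, -1.3, -0.021, 0.026, -0.118], [-1, -5.8, -28.6, -2.1, -0.021, 0.026, -0.118], [-1, -2.3, -29, -2.8, -0.021, 0.026, -0.118]]
[[-1, 1.2, -29, -3.4, -0.021, 0.026, -0.118], [-1, 4.7, -28.6, -4, -0.021, 0.026, -0.118], [-1, 8.1, -27.8, -4.4, -0.021, 0.026, -0.118], [-1, 11.5, -26.5, -4.7, -0.021, 0.026, -0.118], [-1, 14.6, -24.9, -4.9, -0.021, 0.026, -0.118]]
[[-1, 17.6, -22.8, -5, -0.021, 0.026, -0.118], [-1, 20.2, -20.5, -5, -0.021, 0.026, -0.118], [-1, 22.7, -17.9, -4.8, -0.021, 0.026, -0.118], [-1, 24.7, -15, -4.5, -0.021, 0.026, -0.118], [-1, 26.4, -11.9, -4.2, -0.021, 0.026, -0.118]]
```

Call:
play_rows:
  moves:
    - [-1,-15.4,-24.8,0.4,-0.021,0.026,-0.118]
    - [-1,-12.4,-26.5,-0.5,-0.021,0.026,-0.118]
    - [-1,-9.2,-27.7,-1.3,-0.021,0.026,-0.118]
    - [-1,-5.8,-28.6,-2.1,-0.021,0.026,-0.118]
    - [-1,-2.3,-29,-2.8,-0.021,0.026,-0.118]

```text
t: 36.22
tcp_pos: [0.53, -0.0279, 0.1916]
tool_rot: [0.995, 0.054, 0.049, 0.066]
force: [0.3, 0.4, -1.3]
finger_gap: 0.0596
```

Call:
play_rows:
  moves:
    - [-1,1.2,-29,-3.4,-0.021,0.026,-0.118]
    - [-1,4.7,-28.6,-4,-0.021,0.026,-0.118]
    - [-1,8.1,-27.8,-4.4,-0.021,0.026,-0.118]
    - [-1,11.5,-26.5,-4.7,-0.021,0.026,-0.118]
    - [-1,14.6,-24.9,-4.9,-0.021,0.026,-0.118]

```text
t: 36.85
tcp_pos: [0.52, 0.118, 0.1892]
tool_rot: [0.926, 0.342, 0.094, 0.126]
force: [-0.1, 0.7, -1.3]
finger_gap: 0.0597
```

Call:
play_rows:
  moves:
    - [-1,17.6,-22.8,-5,-0.021,0.026,-0.118]
    - [-1,20.2,-20.5,-5,-0.021,0.026,-0.118]
    - [-1,22.7,-17.9,-4.8,-0.021,0.026,-0.118]
    - [-1,24.7,-15,-4.5,-0.021,0.026,-0.118]
    - [-1,26.4,-11.9,-4.2,-0.021,0.026,-0.118]

```text
t: 37.48
tcp_pos: [0.51, 0.2639, 0.1868]
tool_rot: [0.771, 0.598, 0.13, 0.173]
force: [0.7, -0.3, -0.7]
finger_gap: 0.0597
```

Call:
play_rows:
  moves:
    - [-1,0,0,0,0,0,0]
    - [-1,0,0,0,0,0,0]
    - [-1,0,0,0,0,0,0]
    - [-1,0,0,0,0,0,0]
    - [-1,0,0,0,0,0,0]

```text
t: 38.1
tcp_pos: [0.5105, 0.2624, 0.1872]
tool_rot: [0.773, 0.596, 0.13, 0.173]
force: [-0.2, -0.2, -0.6]
finger_gap: 0.0598
```

```bash
cat > m9.py <<'E'
from rk import *
import sys
im,dp,K,T=snap("wrist");s=manip.sense();M=R.from_quat(s["tool_rot"]).as_matrix();P=cloud(K,T,dp);L=((P-s['tcp_pos'])@M)*1000
cv2.imwrite(f"pics/{sys.argv[1]}.png",im[:,:,::-1]);print("tcp vs c (slope frame mm)",(Mr.T@(s['tcp_pos']-c)*1000).round(1),"rot err",R.from_matrix(M.T@Mr).as_rotvec().round(4))
r=L[150:300,225:415].reshape(-1,3);q=r[(r[:,2]>6)&(r[:,2]<18)&(abs(r[:,0])<28)&(abs(r[:,1]+22)<4)];print("held face y",np.median(q[:,1]).round(2),[np.median(q[abs(q[:,0]-x)<6][:,1]).round(2) for x in(-20,20)])
q=r[(abs(r[:,2]-3)<4)&(abs(r[:,0])<33)&(abs(r[:,1])<26)];print('back',np.percentile(q,[0.5,50,99.5],axis=0).round(1).tolist())
D=((P-c)@Mr)*1000  # slope frame: y uphill, z down into slope; spare back z=21
for u in(300,320,340):
    col=[(v,*D[v,u].round(1).tolist()) for v in range(110,230,4) if abs(D[v,u,1])<40 and D[v,u,2]>-2 and D[v,u,2]<60];print(u,[tuple(map(float,x)) for x in col])
q=D.reshape(-1,3);q=q[(abs(q[:,2]-21)<3)&(abs(q[:,1])<21)&(abs(q[:,0])<36)];print("spare x",len(q),np.percentile(q[:,0],[1,99]).round(1) if len(q) else "")
E
python3 m9.py p1
```

```text
tcp vs c (slope frame mm) [  -0.2   -0.5 -115.4] rot err [-0.0001  0.0069 -0.0017]
held face y -19.82 [np.float64(-19.78), np.float64(-19.85)]
back [[-30.3, -20.0, 0.0], [0.6, -1.9, 3.5], [30.5, 19.3, 6.4]]
300 [(158.0, -19.3, -27.9, 54.9), (162.0, -18.2, -26.3, 37.8), (166.0, -16.7, -26.4, 13.2), (170.0, -16.1, -24.3, 3.8), (174.0, -17.3, -17.4, 21.3), (178.0, -17.3, -13.9, 20.0), (182.0, -17.4, -9.9, 20.3), (186.0, -17.4, -6.2, 19.7), (190.0, -17.6, -2.0, 21.1), (194.0, -17.6, 1.9, 21.0), (198.0, -17.6, 5.8, 20.4), (202.0, -17.8, 9.9, 21.0)]
320 [(158.0, 1.5, -28.2, 53.2), (162.0, 1.5, -26.3, 37.8), (166.0, 1.5, -26.4, 12.7), (170.0, 1.5, -24.5, 3.2), (174.0, 1.5, -17.5, 20.8), (178.0, 1.5, -13.8, 20.3), (182.0, 1.5, -10.2, 19.2), (186.0, 1.5, -5.9, 20.9), (190.0, 1.5, -2.0, 20.8), (194.0, 1.5, 1.9, 20.7), (198.0, 1.5, 5.7, 20.4), (202.0, 1.5, 9.8, 20.7)]
340 [(158.0, 22.3, -27.9, 54.9), (162.0, 21.0, -26.7, 35.1), (166.0, 19.6, -26.4, 12.7), (170.0, 19.0, -24.5, 3.1), (174.0, 20.1, -17.9, 18.7), (178.0, 20.4, -13.7, 21.0), (182.0, 20.3, -10.1, 19.8), (186.0, 20.4, -6.3, 19.5), (190.0, 20.6, -1.8, 21.9), (194.0, 20.6, 1.7, 20.1), (198.0, 20.7, 5.9, 21.0), (202.0, 20.7, 9.7, 20.2)]
spare x 2084 [-29.2  29.4]
```

Call:
play_rows:
  moves:
    - [-1,0.2,-0.9,25,0,0.0069,-0.0017]
    - [-1,0,0,30,0,0,0]
    - [-1,0,0,25,0,0,0]
    - [-1,0,0,10,0,0,0]
    - [-1,0,0,3,0,0,0]

```text
t: 38.78
tcp_pos: [0.5475, 0.2533, 0.1022]
tool_rot: [0.772, 0.598, 0.132, 0.171]
force: [0.4, 1.0, -1.2]
finger_gap: 0.0598
```

Call:
play_rows:
  moves:
    - [-1,0,0,0,0,0,0]
    - [-1,0,0,0,0,0,0]
    - [-1,0,0,0,0,0,0]
    - [-1,0,0,0,0,0,0]

```text
t: 39.28
tcp_pos: [0.5476, 0.2534, 0.1028]
tool_rot: [0.772, 0.598, 0.133, 0.171]
force: [-0.1, 0.5, -1.0]
finger_gap: 0.0595
```

```bash
python3 m9.py p2
```

```text
tcp vs c (slope frame mm) [  0.2  -1.5 -22.7] rot err [-0.0001 -0.0005  0.0006]
held face y -19.84 [np.float64(-19.8), np.float64(-19.92)]
back [[-30.3, -20.1, 0.1], [0.2, -2.0, 3.4], [30.5, 19.3, 6.5]]
300 [(174.0, -12.5, -29.2, 57.6), (178.0, -12.3, -27.1, 53.1), (182.0, -11.7, -26.5, 42.0), (186.0, -11.0, -26.3, 30.4), (190.0, -10.4, -26.4, 18.7), (194.0, -9.9, -26.3, 9.3), (198.0, -9.5, -25.5, 3.0), (202.0, -9.6, -22.8, 3.9), (206.0, -9.5, -21.4, 0.7)]
320 [(174.0, 2.5, -29.2, 57.8), (178.0, 2.5, -27.2, 52.8), (182.0, 2.4, -26.5, 41.8), (186.0, 2.3, -26.4, 30.0), (190.0, 2.2, -26.3, 19.3), (194.0, 2.1, -26.4, 8.9), (198.0, 2.1, -25.5, 3.3), (202.0, 2.1, -22.9, 3.9), (206.0, 2.1, -21.2, 1.2)]
340 [(174.0, 17.5, -29.3, 57.3), (178.0, 17.3, -27.2, 52.9), (182.0, 16.5, -26.5, 41.9), (186.0, 15.5, -26.8, 28.6), (190.0, 14.8, -26.6, 18.4), (194.0, 14.0, -26.7, 7.9), (198.0, 13.7, -25.4, 3.5), (202.0, 13.7, -23.1, 3.0), (206.0, 13.5, -21.7, -0.1)]
spare x 297 [-29.9  29.2]
```

Call:
play_rows:
  moves:
    - [-1,-0.2,0,5,0,0,0]
    - [-1,0,0,6,0,0,0]
    - [-1,0,0,4,0,0,0]
    - [-1,0,0,1.5,0,0,0]
    - [-1,0,0,0,0,0,0]

```text
t: 39.95
tcp_pos: [0.5542, 0.2513, 0.0873]
tool_rot: [0.772, 0.598, 0.132, 0.171]
force: [-0.3, 0.1, -0.1]
finger_gap: 0.0602
```

Call:
play_rows:
  moves:
    - [-1,0,0,0,0,0,0]
    - [-1,0,0,1,0,0,0]
    - [-1,0,0,0,0,0,0]

```text
t: 40.33
tcp_pos: [0.5546, 0.2512, 0.0866]
tool_rot: [0.772, 0.598, 0.132, 0.171]
force: [-0.2, -0.5, -0.6]
finger_gap: 0.06
```

Call:
play_rows:
  moves:
    - [-1,0,0,0.8,0,0,0]
    - [-1,0,0,0,0,0,0]

```text
t: 40.58
tcp_pos: [0.555, 0.2512, 0.0859]
tool_rot: [0.772, 0.598, 0.133, 0.171]
force: [-0.6, 0.2, -0.8]
finger_gap: 0.0598
```

```bash
python3 m9.py p3|grep -v "^3[0-9]0"
```

```text
tcp vs c (slope frame mm) [-0.1 -1.6 -4.2] rot err [-0.0002 -0.0003  0.0006]
held face y -23.51 [np.float64(-23.33), np.float64(-23.66)]
back [[-29.9, -23.4, 0.1], [0.6, -2.3, 3.5], [30.6, 19.2, 6.9]]
spare x 0
```

Call:
play_rows:
  moves:
    - [-1,0,0,0.6,0,0,0]
    - [-1,0,0,0,0,0,0]

```text
t: 40.88
tcp_pos: [0.5551, 0.2512, 0.0858]
tool_rot: [0.772, 0.598, 0.133, 0.171]
force: [-4.9, -1.2, 5.8]
finger_gap: 0.0601
```

Call:
play_rows:
  moves:
    - [-1,0,0,0.6,0,0,0]
    - [-1,0,0,0,0,0,0]

```text
t: 41.12
tcp_pos: [0.5551, 0.2512, 0.0858]
tool_rot: [0.772, 0.598, 0.133, 0.171]
force: [-7.7, -2.0, 11.5]
finger_gap: 0.0597
```

Call:
play_rows:
  moves:
    - [-1,0,0,0.4,0,0,0]
    - [-1,0,0,0,0,0,0]

```text
t: 41.38
tcp_pos: [0.5551, 0.2512, 0.0857]
tool_rot: [0.772, 0.598, 0.133, 0.171]
force: [-9.5, -2.9, 15.5]
finger_gap: 0.06
```

Contact is at the right depth for a tray lying on the spare. Releasing and backing off along the normal.

Call:
play_rows:
  moves:
    - [-1,0,0,-1.2,0,0,0]
    - [-1,0,0,0,0,0,0]
    - [0.85,0,0,0,0,0,0]
    - [1,0,0,0,0,0,0]
    - [1,0,0,0,0,0,0]

```text
t: 42.0
tcp_pos: [0.5552, 0.2511, 0.0853]
tool_rot: [0.772, 0.598, 0.132, 0.171]
force: [-0.2, -0.4, -1.1]
finger_gap: 0.0857
```

Call:
play_rows:
  moves:
    - [1,0,0,-5,0,0,0]
    - [1,0,0,-20,0,0,0]
    - [1,0,0,-40,0,0,0]
    - [1,0,0,-50,0,0,0]
    - [1,0,0,-20,0,0,0]

```text
t: 42.62
tcp_pos: [0.4995, 0.2668, 0.2109]
tool_rot: [0.771, 0.598, 0.134, 0.171]
force: [0.1, -0.5, -0.3]
finger_gap: 0.0879
```

Call:
play_rows:
  moves:
    - [1,0,0,0,0,0,0]
    - [1,0,0,0,0,0,0]
    - [1,0,0,0,0,0,0]
    - [1,0,0,0,0,0,0]

```text
t: 43.12
tcp_pos: [0.4998, 0.2649, 0.2069]
tool_rot: [0.772, 0.598, 0.132, 0.171]
force: [-0.3, -0.4, -0.2]
finger_gap: 0.088
```

```bash
cat > fin.py <<'E'
from rk import *
im,dp,K,T=snap("wrist");P=cloud(K,T,dp);D=((P-c)@Mr)*1000;W=im
q=D.reshape(-1,3);t=q[(abs(q[:,2])<3)&(abs(q[:,0])<36)&(q[:,1]>-22.2)&(q[:,1]<30)];print("top",len(t),cv2.minAreaRect(t[:,:2].astype(np.float32)),"z",np.median(t[:,2]).round(2));A=np.c_[t[:,:2],np.ones(len(t))];print("tilt",np.degrees(np.linalg.lstsq(A,t[:,2],rcond=None)[0][:2]).round(2))
for x in(-15,0,15):
    u=q[(abs(q[:,0]-x)<1)&(abs(q[:,1])<30)&(q[:,2]>-3)&(q[:,2]<8)];o=u[u[:,1].argsort()];print(x,o[::max(1,len(o)//14),1:].round(1).tolist())
A=[cv2.resize(W[100:300,220:420],(400,400))];N={}
for n in("scene","side"):
    im,dp,K,T=snap(n);N[n]=im;d0=np.load(n+".npz");df=(abs(im.astype(int)-d0["im"]).max(2)>40).astype(np.uint8);k,l,st,ce=cv2.connectedComponentsWithStats(df);print(n,[(ce[i].round().tolist(),int(st[i,4])) for i in range(1,k) if st[i,4]>15])
im=N["side"];A.append(cv2.resize(im[110:360,215:465],(400,400),interpolation=cv2.INTER_AREA));cv2.imwrite("pics/fin.png",np.hstack(A)[:,:,::-1])
E
python3 fin.py
```

```text
top 2784 ((0.41300201416015625, 0.0873260498046875), (43.780757904052734, 60.05352020263672), 89.8612060546875) z -0.56
tilt [-0.22 -0.45]
-15 [[-26.4, 7.1], [-24.1, 3.5], [-21.1, -1.1], [-18.1, -0.5], [-15.3, -1.2], [-13.3, -0.6], [-10.5, -1.4], [-8.5, -1.1], [-4.6, -0.9], [-1.3, 0.2], [2.3, -1.1], [5.6, 0.2], [9.5, -0.3], [12.7, 0.1], [16.3, -1.3], [19.9, 0.4]]
0 [[-26.5, 6.5], [-24.0, 4.1], [-21.0, -0.6], [-18.2, -0.8], [-14.3, -0.9], [-11.4, -0.9], [-7.5, -0.6], [-4.3, 0.5], [-0.7, -0.9], [2.5, -0.2], [6.1, -1.5], [9.6, 0.1], [13.4, -0.6], [17.6, -0.4], [20.4, -1.3]]
15 [[-26.6, 6.4], [-24.0, 4.4], [-20.1, -0.8], [-17.1, 0.2], [-13.4, -0.9], [-9.5, -0.6], [-6.3, 0.3], [-2.8, -1.4], [0.4, -0.6], [4.5, -0.0], [8.3, -0.8], [11.3, -0.9], [15.5, -0.5], [18.5, -0.7]]
scene [([161.0, 3.0], 95), ([192.0, 2.0], 61), ([386.0, 39.0], 3995)]
side [([168.0, 8.0], 417), ([199.0, 4.0], 164), ([235.0, 75.0], 3094), ([189.0, 35.0], 43), ([9.0, 164.0], 1066), ([2.0, 190.0], 40), ([26.0, 213.0], 82), ([16.0, 267.0], 572), ([350.0, 307.0], 23), ([6.0, 391.0], 270)]
```

View pics/fin.png

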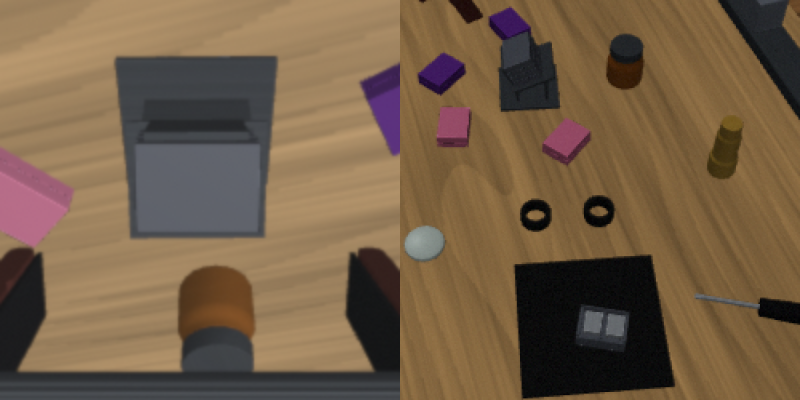

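The final picture shows the old tray lying square on the rack stack (left crop 137-260, 143-230), against the lip. The filled tray is on the mat (right crop 603,325) with both flat backs up, and everything else is unmoved. Only the arm, and the pockets' look, differ from the first images. Handing in.

```bash
python3 -c "
from rig import manip
print(manip.hand_in())"
```

```text
the job is handed in; nothing more can be done
None
```

The job is done and handed in after about 43 s of robot time. The filled tray is on the mat with one mount flat-back-up in each pocket, and the old tray lies mouth down on the spare tray on the rack.

**What I did:** I took only the top grey tray off the rack and capped the loaded tray with it. I turned the closed pair over in two 90° steps, standing it on its side on the mat in between to change grip. Then I lifted the old tray off and laid it on the spare.

**Last checks:**
- **Old tray on the rack:** it sits where the empty tray lay to within about 0.4 mm, square to 0.2°, with its back about 0.6 mm off the nominal height. That is within camera error.
- **Filled tray:** right after the old tray came off, its rim was level at about 24 mm, as it should be. Both plain flat backs showed then and in the final picture.
- **Everything else:** comparing first and last images showed no bystander, look-alike or rack moved. Only the arm and a small patch at the filled tray had changed. The spare tray lies under the old one, so its position is inferred from the old tray's position.
- **Forces:** none read above about 16 N.

**One check that disagreed:** while the gripper was near the pair, the tilt figures for its top from the fixed cameras were spoiled because they picked up the gripper. I relied on the height readings and contact forces there instead.

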